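Corn on the skewer grill: load, set the heat, pile the dishes

TASK

Lay every corn skewer that is there across the grill, each in its own facing pair of notches, level and right down, with the wooden handles sticking out over the front wall (the robot's side). Once all of them are on, turn the heat dial clockwise, counting the clicks, to the seventh click from off. Pile the three dishes squarely into one upright pile on the worktop, and leave the other kitchen things where they are.

Things in the scene. Friction and masses are not known exactly. Their poses are not given: they have to be found in the camera images.
- grill: Electric table grill, does not move: open steel trough 295 mm long (its y), 140 mm deep (its x), black control box (90 mm long, top 62 mm above the worktop) at its +y end. Origin: under the trough's middle, on the worktop; x from the front wall (robot's side) to the back wall, y towards the box, z up. The inside is open down to heater tubes, 41 mm above the worktop.
- grill_seat (a point): 84.7 mm above the grill's origin, same axes: the height of a skewer's axis when right down in its notches. The long walls are 8 mm thick, at x = -66 and +66 mm, tops 10.3 mm above this point. Each has four V notches (45 degree sides, 32 mm wide, 16 mm deep), in facing pairs at y = -112.5, -37.5, +37.5 and +112.5 mm.
- dial (a joint): Heat dial on the control box, rad: 0 = off, grows clockwise seen from above. It clicks every 30 degrees (0.5236 rad): off, clicks 1 to 10 (end stop). When let go it pulls itself into the nearest click; passing one takes about 0.1 N m. Starts between off and click 3. Round it 11 marks: off is red, at the grill's -x; the rest white, 5 and 10 longer; clockwise, click 3 is at +y, click 6 at +x.
- dial_grip (a point): The dial's grip: a grey upright bar 14 mm thick, 46 mm long, 36 mm high on a black disc 50 mm across. This point is on the turning axis (vertical), 93 mm above the worktop, 14 mm below the bar's top and 20 mm above the disc. Its x axis runs along the bar and turns with it; the red pointer line is on the bar's -x end.
- cob1_centre (a point): Yellow corn cob on a round steel skewer, about 0.24 kg; may be absent (None). Point: the cob's middle, on its axis, where it balances; x along the skewer from handle to point. Cob 42 mm thick, 110 mm long; bare skewer 8 mm thick from x = -78 to -55 and +55 to +84 mm; dark wooden handle 20 mm thick, x = -112 to -78 mm. Starts lying in a dish, axis 33 mm above the worktop; can roll.
- cob1_handle (a point): Middle of that cob's wooden handle, on the axis, 95 mm from the cob's middle.
- cob2_centre (a point): Yellow corn cob on a round steel skewer, about 0.24 kg; may be absent (None). Point: the cob's middle, on its axis, where it balances; x along the skewer from handle to point. Cob 42 mm thick, 110 mm long; bare skewer 8 mm thick from x = -78 to -55 and +55 to +84 mm; dark wooden handle 20 mm thick, x = -112 to -78 mm. Starts lying in a dish, axis 33 mm above the worktop; can roll.
- cob2_handle (a point): Middle of that cob's wooden handle, on the axis, 95 mm from the cob's middle.
- cob3_centre (a point): Yellow corn cob on a round steel skewer, about 0.24 kg; may be absent (None). Point: the cob's middle, on its axis, where it balances; x along the skewer from handle to point. Cob 42 mm thick, 110 mm long; bare skewer 8 mm thick from x = -78 to -55 and +55 to +84 mm; dark wooden handle 20 mm thick, x = -112 to -78 mm. Starts lying in a dish, axis 33 mm above the worktop; can roll.
- cob3_handle (a point): Middle of that cob's wooden handle, on the axis, 95 mm from the cob's middle.
- dish1_centre (a point): Teal stoneware corn dish with a white line round it, 170 x 58 mm, 16 mm high, 0.26 kg; one of three. Point: its centre, 8 mm above its underside; x along its length, y across, z up. Flat underside; floor 12 mm up, with a rim round it 5 mm wide and 4 mm high: piled dishes rest rim to underside, 16 mm each. Holds a cob or is empty from the start.
- dish2_centre (a point): Teal stoneware corn dish with a white line round it, 170 x 58 mm, 16 mm high, 0.26 kg; one of three. Point: its centre, 8 mm above its underside; x along its length, y across, z up. Flat underside; floor 12 mm up, with a rim round it 5 mm wide and 4 mm high: piled dishes rest rim to underside, 16 mm each. Holds a cob or is empty from the start.
- dish3_centre (a point): Teal stoneware corn dish with a white line round it, 170 x 58 mm, 16 mm high, 0.26 kg; one of three. Point: its centre, 8 mm above its underside; x along its length, y across, z up. Flat underside; floor 12 mm up, with a rim round it 5 mm wide and 4 mm high: piled dishes rest rim to underside, 16 mm each. Holds a cob or is empty from the start.
- pepper_mill: Wooden pepper mill, 174 mm tall, 56 mm across; stands by, to be left alone. Origin at the centre of its underside.
- oil_bottle: Green oil bottle, 200 mm tall, 60 mm across; stands by, to be left alone. Origin at the centre of its underside.
- salt_jar: Glass salt jar, 85 mm tall, 66 mm across; stands by, to be left alone. Origin at the centre of its underside.
- mug: White mug, 95 mm tall, 82 mm across; stands by, to be left alone. Origin at the centre of its underside.
- butter_pot: Small clay butter pot, 45 mm tall, 64 mm across; stands by, to be left alone. Origin at the centre of its underside.
- tongs: Steel tongs with red tips lying flat, about 240 mm long along x, 20 mm high; stands by, to be left alone. Origin at the centre of its underside.
Things that resemble listed ones, but are neither listed nor needed, are in the scene too. What is shaped like the part that bears cob3_centre but blue or pink is not meant.

How it is judged:
By the outcome, as a careful person would: the job done as asked, in the order asked, and still so for the second after the job is handed in, with the robot touching nothing.
Of cob1, cob2, cob3 only 2 to 3 are there at a start; the rules pass over those that are not, and their reading is None.
At some moment in a run one of dish1, dish2, dish3 may be knocked a few centimetres aside while the robot is not near it.
Once in a run the grip may slacken for a moment while it holds something.
It also fails if it takes over 210 s, if anything falls off the work surface, if the arm or the gripper's body presses on something with over 40 N, if the wrist force passes 120 N, or if a joint passes its speed limit or range.

ROBOT

A 6-joint arm with a two-finger parallel gripper is mounted at the origin on the work surface. World frame = base frame: x ahead of the robot, y to its left, z up, the work surface at z = 0. Lengths are in m, angles in rad, forces in N, time in s.
With the tool pointing down it reaches from about 0.375 to 0.9 m from the base axis. Payload 3.1 kg.
Tool frame: the origin (TCP) lies at the very end of the fingers, on their centre line; the grasp point (between the pads) lies 19 mm behind it; z points along the fingers, y is the line along which they close (so a half turn about z gives the same grasp; the last joint's range is limited). The gripper opens to 87 mm and grips with 3 to 60 N. Pads are 19 mm wide; open, the fingers measure 117 mm over their backs; the gripper's body (75 mm by 190 mm) begins 51 mm behind the grasp point.
Start: joints at [-1.421, 0.527, 1.433, -0, 1.181, -0.178], TCP at [0.201, -0.592, 0.223] pointing down, gripper open.
Joint ranges: [-3.08, 3.08], [-0.75, 2.2], [0.22, 2.44], [-1.43, 4.57], [0, 2.65], [-2.85, 2.85]. Speed limits (rad/s): [2.79, 2.79, 3.14, 3.14, 3.14, 3.14].

INTERFACE

Orientations are given as a unit quaternion [x, y, z, w].
In Python, from rig import status, viewer, robot gives the robot as it stands.
- The arm moves only by the tool arm_command, never from a script. Its arguments are lists of equal length, an entry for each row: "delta_rot": the turn, a rotation vector about the tool's x, y, z in degrees, a list of three; "delta_pos": the shift along the tool's x, y, z in m, a list of three; "gripper": the closure, from -1 (fully open) to 1 (shut). In form: {"delta_rot": [[rx, ry, rz], ...], "delta_pos": [[dx, dy, dz], ...], "gripper": [gripper, ...]}. A call has 1 to 12 rows; each row is the pose to reach, as a shift and turn from the pose commanded when the call began, along the tool's axes at that moment; what a row does not reach only later rows make up. A row lasts 1/12 s, in which the tool goes at most 41.7 mm and 7.16 degrees, less where a joint would pass 70% of its speed; a pose out of reach is approached as far as the arm can. A call with a gripper value outside its range is refused whole. The fingers move at their own pace and stop on an object; "grip_force" is the grip in N (left out, the last holds). Time passes only in rows, so rows that repeat a pose let the fingers close. It gives the time, the measured TCP pose, the force, the opening and the grip force at its end, in the units of the state.
- status.get_obs(): the state, without advancing time (a new reading comes with each control period).
- viewer.camera(name): name is "scene" or "side" or "wrist"; returns a dict with "pixels" (384x512x3 uint8, blue, green, red), "fx", "fy", "cx", "cy" (pixels), "pose" (4x4, takes a point from camera to world coordinates); the wrist camera has in their place "mount" (4x4, takes a point from camera to tool coordinates, whose origin is the TCP and whose axes are the flange's). Camera axes: x right, y down, z forward; pixel columns grow to the right and rows downward; lengths in m; the calibration is good to about 2 mm. A picture is of the moment at which its call begins: read the wrist's pose just before it. There is no depth.
- robot.hand_in(): hands the job in; it is judged then, once.
The state is a dict: "time": time; "q": joint angles; "joint_velocities": joint speeds; "joint_torque": joint torques, N m; "position": TCP position; "tool_rot": TCP orientation; "ft_force": force on the tool from outside, world axes, zero at the start; "moment": the same for the moment, N m; "grip_width": finger opening in m; "grip_force": force on a finger pad.
Only numpy, scipy, OpenCV 4.12 (cv2) and the standard library are available. Lean on these libraries where they do the work, as an engineer would, in place of code of your own. Each camera call takes 0.05 s, during which the arm holds its last target. There are 200 camera calls.

## Working session

There is one attempt and no reset: what is moved stays moved. The work goes in short steps, Python scripts to look and compute and a tool call to move; the robot and the scene stay as the last step left them, time stands still between calls to the robot, and variables do not carry over. Pictures are saved under pics/ and viewed, at most 17 in all, crops included, and the job is handed in when it is done.

Besides the shell and the picture viewer there is one more tool, called as name(argument=value, ...) on one line, values as JSON. arm_command: Moves the arm, as the interface text tells. Its arguments: {"type":"object","properties":{"delta_rot":{"type":"array","items":{"type":"array","items":{"type":"number"}}},"delta_pos":{"type":"array","items":{"type":"array","items":{"type":"number"}}},"gripper":{"type":"array","items":{"type":"number"}},"grip_force":{"type":"number"}},"required":["delta_rot","delta_pos","gripper"]}

```bash
ls; mkdir -p pics; python3 - <<'E'
from rig import status, viewer, robot
import cv2,numpy as np
o=status.get_obs(); print(o)
for n in ("scene","side","wrist"):
    c=viewer.camera(n); cv2.imwrite(f"pics/{n}0.png",c["pixels"]); print(n,[c[k] for k in("fx","fy","cx","cy")],np.round(c.get("pose",c.get("mount")),4).tolist())
    np.save(f"pics/{n}0.npy",c["pixels"])
a=[cv2.imread(f"pics/{n}0.png") for n in ("scene","side")]
for n,i in zip(("scene","side"),a): cv2.imwrite(f"pics/{n}0b.png",cv2.resize(i,(800,600),interpolation=cv2.INTER_CUBIC))
E
```

```text
pics
{'time': 0.0, 'q': array([-1.42149202e+00,  5.28496641e-01,  1.43386886e+00,  1.24655771e-06,
        1.18139981e+00, -1.78506450e-01]), 'joint_velocities': array([-0.00073048, -0.00036695, -0.00013402,  0.00098338, -0.00112324,
       -0.00024522]), 'joint_torque': array([-3.60322410e-04, -4.40042675e+01, -1.76592475e+01,  6.31595543e-02,
        5.81454264e-02, -1.66837881e-04]), 'position': array([ 0.20114786, -0.59098869,  0.22156355]), 'tool_rot': array([ 9.86597015e-01,  1.63172149e-01,  1.64373109e-05, -1.08620531e-03]), 'ft_force': array([ 0.41623337, -0.30090208,  0.35137401]), 'moment': array([-0.02303889,  0.02012675, -0.03060081]), 'grip_force': 0.0, 'grip_width': 0.08680355827185975}
scene [376.3201651459373, 376.3201651459373, 261.4364253568459, 191.74477638955207] [[-0.7641, 0.3663, -0.531, 1.0087], [0.6451, 0.4329, -0.6296, 0.76], [-0.0008, -0.8237, -0.5671, 0.6052], [0.0, 0.0, 0.0, 1.0]]
side [477.8193228474757, 477.8193228474757, 254.30571318150464, 192.15227950685414] [[-0.9808, -0.1461, 0.1293, 0.3054], [-0.1949, 0.7637, -0.6155, 1.1367], [-0.0088, -0.6289, -0.7775, 1.3145], [0.0, 0.0, 0.0, 1.0]]
wrist [275.04027571234496, 275.04027571234496, 253.57591947037193, 193.122015046461] [[-0.0009, -0.959, -0.2835, 0.0777], [1.0, -0.0006, -0.0013, -0.0003], [0.0011, -0.2835, 0.959, -0.162], [0.0, 0.0, 0.0, 1.0]]
```

View pics/scene0b.png

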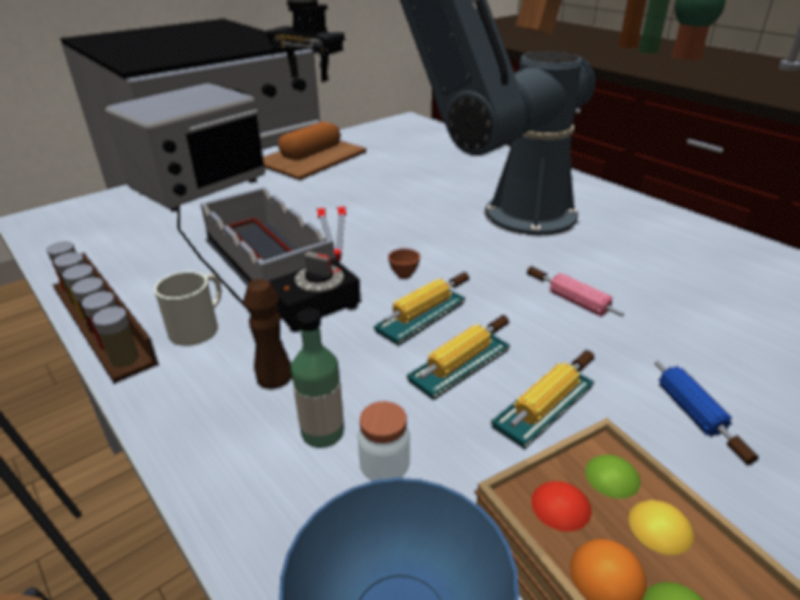

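View pics/side0b.png

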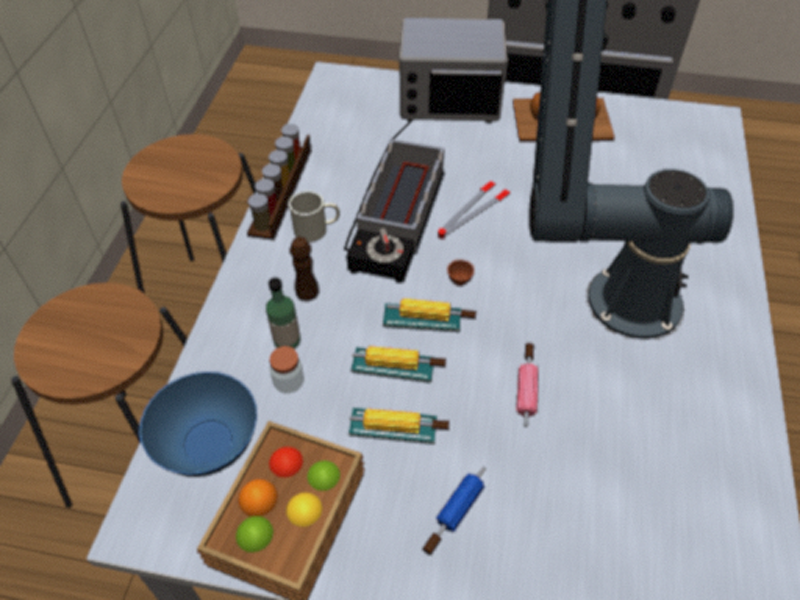

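Both views show three yellow cobs, each in a teal dish. On the 512-px scale they are near scene (269,192), (294,224), (351,250) and side (273,198), (252,229), (251,270). The pink cob at side (338,249) and the blue one at side (295,322) are the wrong colour, so they are decoys. The yellow fruit in the crate is round, so it isn't a cob either. All three cobs are therefore present. Next I measure them.

```bash
cat > h.py <<'E'
import numpy as np, cv2
from scipy.spatial.transform import Rotation as Rn
from rig import status, viewer
def cam(n,save=None):
    o=status.get_obs(); c=viewer.camera(n)
    if n=="wrist":
        T=np.eye(4);T[:3,:3]=Rn.from_quat(o["tool_rot"]).as_matrix();T[:3,3]=o["position"];c["pose"]=T@np.array(c["mount"])
    if save: cv2.imwrite(f"pics/{save}.png",c["pixels"])
    return c
def ray(c,uv):
    uv=np.atleast_2d(uv).astype(float);d=np.c_[(uv[:,0]-c["cx"])/c["fx"],(uv[:,1]-c["cy"])/c["fy"],np.ones(len(uv))]
    P=np.array(c["pose"]);return P[:3,3],d@P[:3,:3].T
def plane(c,uv,z):
    o,d=ray(c,uv);return o+d*((z-o[2])/d[:,2])[:,None]
def proj(c,p):
    P=np.linalg.inv(np.array(c["pose"]));q=np.atleast_2d(p)@P[:3,:3].T+P[:3,3]
    return np.c_[c["fx"]*q[:,0]/q[:,2]+c["cx"],c["fy"]*q[:,1]/q[:,2]+c["cy"]]
def tri(c1,u1,c2,u2):
    o1,d1=ray(c1,u1);o2,d2=ray(c2,u2);d1=d1[0];d2=d2[0]
    s=np.linalg.lstsq(np.c_[d1,-d2],o2-o1,rcond=None)[0];a=o1+s[0]*d1;b=o2+s[1]*d2
    return (a+b)/2,np.linalg.norm(a-b)
def blobs(px,lo,hi,amin):
    m=cv2.inRange(cv2.cvtColor(px,cv2.COLOR_BGR2HSV),lo,hi);m=cv2.morphologyEx(m,cv2.MORPH_CLOSE,np.ones((3,3)))
    n,l,s,ce=cv2.connectedComponentsWithStats(m)
    return [(ce[i],s[i,4],np.argwhere(l==i)[:,::-1]) for i in range(1,n) if s[i,4]>=amin]
YEL=((20,120,110),(34,255,255)); TEAL=((80,110,30),(98,255,200))
def axis_yaw(c,pts,z):
    w=plane(c,pts,z)[:,:2];v=np.linalg.svd(w-w.mean(0),full_matrices=False)[2][0];return w,v
def goto(p,yaw=None,down=True):
    "tool delta from measured pose to TCP p with tool-y axis at world yaw (deg), tool pointing down"
    o=status.get_obs();R=Rn.from_quat(o["tool_rot"]);y=R.as_matrix()[:,1]
    d=R.inv().apply(np.array(p)-o["position"])
    cur=np.degrees(np.arctan2(y[1],y[0]))
    if yaw is None: yaw=cur
    dy=(yaw-cur+90)%180-90
    print("TCP",np.round(o["position"],4),"tool-y yaw %.1f q6 %.2f"%(cur,o["q"][5]),"-> delta",np.round(d,4),"turn z %.1f (tool)"%(-dy))
E
python3 - <<'E'
from h import *
s=cam("scene");d=cam("side")
B={}
for n,c in(("scene",s),("side",d)):
    for nm,k,a in(("yel",YEL,60),("teal",TEAL,60)):
        B[n,nm]=blobs(c["pixels"],*k,a)
        for ce,ar,p in B[n,nm]:
            print(n,nm,np.round(ce),ar,np.round(plane(c,ce,.033 if nm=="yel" else .012)[0],3))
for ce,ar,p in B["side","yel"]:
    for ce2,ar2,p2 in B["scene","yel"]:
        x,e=tri(d,ce,s,ce2)
        if e<.012:
            w,v=axis_yaw(d,p,.04);w2,v2=axis_yaw(s,p2,.04)
            print("cob",np.round(x,3),"gap %.4f"%e,np.degrees(np.arctan2(v[1],v[0])),np.degrees(np.arctan2(v2[1],v2[0])),np.ptp(w@v))
f=512/800
for nm,uv,z in(("rim_backfar",(385,143),.095),("rim_frontfar",(445,150),.095),("dial",(384,247),.073),("boxA",(349,268),.062),("boxB",(402,279),.062),("mill",(307,295),0),("bottle",(285,340),0),("jar",(287,384),0),("mug",(311,235),0),("butter",(460,280),0)):
    print(nm,np.round(plane(d,np.array(uv)*f,z)[0],3))
E
```

```text
scene yel [270. 191.] 418 [0.452 0.136 0.033]
scene yel [295. 223.] 565 [0.496 0.276 0.033]
scene yel [351. 249.] 705 [0.466 0.423 0.033]
scene yel [390. 305.] 112 [0.53  0.564 0.033]
scene yel [423. 337.] 1072 [0.545 0.64  0.033]
scene teal [256. 209.] 174 [0.515 0.152 0.012]
scene teal [272. 245.] 148 [0.573 0.283 0.012]
scene teal [328. 274.] 206 [0.544 0.426 0.012]
side yel [272. 198.] 334 [0.456 0.134 0.033]
side yel [250. 228.] 384 [0.501 0.273 0.033]
side yel [250. 269.] 445 [0.472 0.42  0.033]
side yel [206. 304.] 66 [0.574 0.559 0.033]
side yel [194. 325.] 387 [0.591 0.628 0.033]
side teal [253. 202.] 86 [0.517 0.15  0.012]
side teal [271. 236.] 62 [0.432 0.277 0.012]
cob [0.455 0.138 0.036] gap 0.0021 -177.4017809123697 7.508849143013911 0.10617330134879094
cob [0.5   0.278 0.038] gap 0.0026 -176.34708484357776 7.0509969282792415 0.11021184532887468
cob [0.471 0.424 0.038] gap 0.0026 -174.65182042808135 7.801826646565738 0.10920846055407185
cob [0.565 0.578 0.076] gap 0.0010 116.14100299499405 27.14256916269248 0.06365259714281107
cob [0.581 0.648 0.078] gap 0.0033 147.78720011938918 16.05196153643483 0.06180796318248297
rim_backfar [ 0.639 -0.325  0.095]
rim_frontfar [ 0.485 -0.326  0.095]
dial [0.572 0.007 0.073]
boxA [0.638 0.075 0.062]
boxB [0.515 0.084 0.062]
mill [0.729 0.12  0.   ]
bottle [0.742 0.251 0.   ]
jar [0.706 0.359 0.   ]
mug [ 0.771 -0.065  0.   ]
butter [0.393 0.01  0.   ]
```

```bash
python3 - <<'E'
import cv2,numpy as np
a=np.load("pics/side0.npy")[85:185,175:335]; b=np.load("pics/scene0.npy")[110:220,120:250]
A=cv2.resize(a,(790,494),interpolation=cv2.INTER_CUBIC);cv2.imwrite("pics/grillside.png",A)
E
```

```text
(no output)
```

View pics/grillside.png

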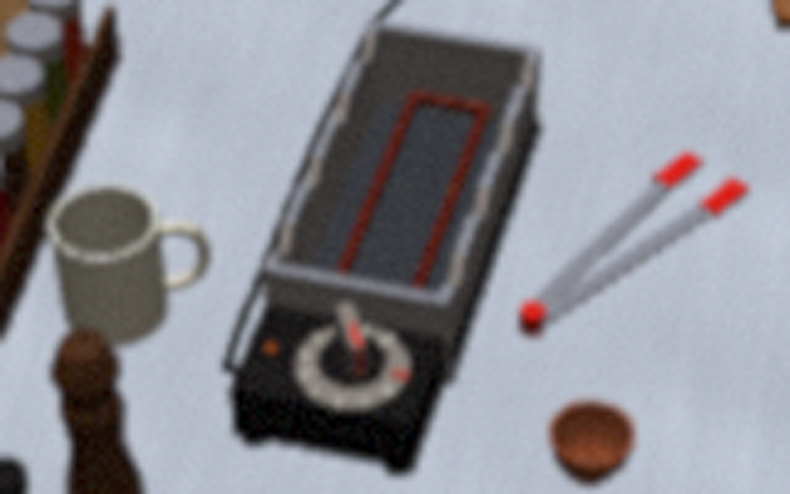

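The end walls are as high as the long walls. The two middle notch pairs are easy; the third cob has to go in an outer pair, next to an end wall. The dial ring is at about side (246,158) in full-image pixels. I'll move above the grill and take a close look.

arm_command(delta_rot=[[0,0,7],[0,0,14],[0,0,19],[0,0,19],[0,0,19],[0,0,19],[0,0,19],[0,0,19],[0,0,19],[0,0,19],[0,0,19],[0,0,19]], delta_pos=[[0.034,-0.024,-0.04],[0.068,-0.048,-0.08],[0.102,-0.072,-0.08],[0.136,-0.096,-0.08],[0.17,-0.119,-0.08],[0.204,-0.143,-0.08],[0.238,-0.167,-0.08],[0.272,-0.191,-0.08],[0.306,-0.215,-0.08],[0.34,-0.239,-0.08],[0.374,-0.263,-0.08],[0.4164,-0.2925,-0.08]], gripper=[-1,-1,-1,-1,-1,-1,-1,-1,-1,-1,-1,-1])

```text
time: 1.25
position: [0.4815, -0.2068, 0.3027]
tool_rot: [1.0, -0.002, 0.0, 0.0]
ft_force: [0.8, 0.1, 0.3]
grip_width: 0.0872
grip_force: 0.0
```

arm_command(delta_rot=[[0,0,0],[0,0,0],[0,0,0]], delta_pos=[[0,0,0],[0,0,0],[0,0,0]], gripper=[-1,-1,-1])

```text
time: 1.5
position: [0.4805, -0.2088, 0.3024]
tool_rot: [1.0, -0.001, -0.0, 0.0]
ft_force: [-0.7, 0.2, -0.7]
grip_width: 0.0871
grip_force: 0.0
```

```bash
python3 - <<'E'
from h import *
c=cam("wrist","w1"); goto([.5,-.18,.3],-90)
cv2.imwrite("pics/w1b.png",cv2.resize(c["pixels"],(800,600),interpolation=cv2.INTER_CUBIC))
np.save("pics/w1pose.npy",c["pose"])
E
```

```text
TCP [ 0.4802 -0.2095  0.3024] tool-y yaw -90.3 q6 0.95 -> delta [ 0.0196 -0.0296  0.0024] turn z -0.3 (tool)
```

View pics/w1b.png

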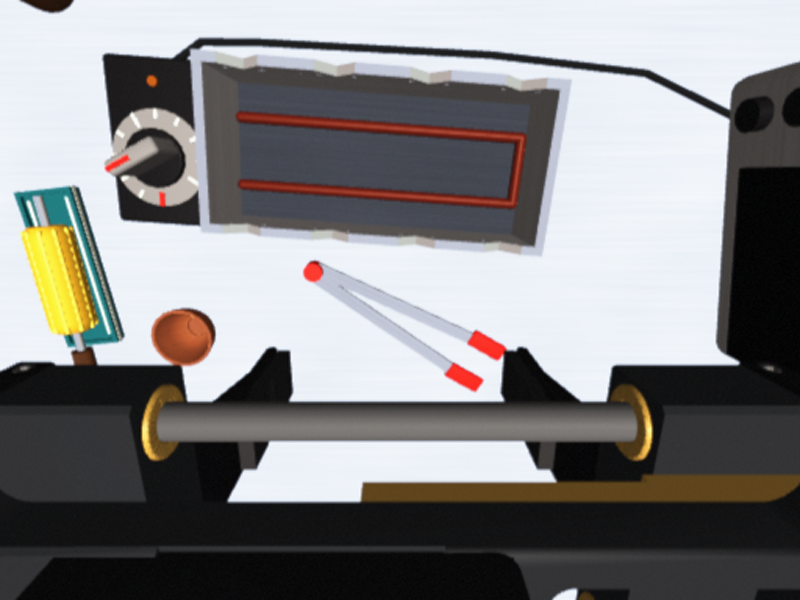

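The wrist view shows the trough with outer rim corners near (193,50), (570,80), (543,254), (203,230) on the 800-px scale. The dial ring centre is near (157,158), the red off mark at (162,200), and the red pointer end at (117,162), pointing to about +y. Next I compute the grill pose and check it by projecting the notches.

```bash
python3 - <<'E'
from h import *
c=cam("wrist");f=.64
P=plane(c,np.array([(193,50),(570,80),(543,254),(203,230)])*f,.095)[:,:2];print(np.round(P,4))
print("sides",[round(float(np.linalg.norm(P[i]-P[i-3])),4) for i in range(4)])
o=P.mean(0);yv=(P[0]+P[3]-P[1]-P[2]);yv/=np.linalg.norm(yv);xv=np.array([yv[1],-yv[0]])
xm=(P[0]+P[1]-P[2]-P[3]);xm/=np.linalg.norm(xm);print("yaw from y %.2f from x %.2f"%(np.degrees(np.arctan2(xv[1],xv[0])),np.degrees(np.arctan2(xm[1],xm[0]))))
print("origin",o)
rc=plane(c,np.array([(157,158)])*f,.064)[0,:2];off=plane(c,np.array([(162,200)])*f,.063)[0,:2];pt=plane(c,np.array([(117,163)])*f,.107)[0,:2];bar=plane(c,np.array([(135,155)])*f,.107)[0,:2]
loc=lambda p:np.array([(p-o)@xv,(p-o)@yv])
print("dial",rc,loc(rc),"off",loc(off)-loc(rc),"ptr",loc(pt)-loc(rc))
a=loc(pt)-loc(rc);print("dial angle deg (cw from -x, +y=90)",np.degrees(np.arctan2(a[1],-a[0])))
im=cv2.resize(c["pixels"],(800,600),interpolation=cv2.INTER_CUBIC)
for y in(-.1125,-.0375,.0375,.1125):
    for x in(-.066,.066):
        for dy,z in((-.016,.095),(0,.079),(.016,.095)):
            q=o+x*xv+(y+dy)*yv;u=proj(c,[q[0],q[1],z])[0]/f
            cv2.circle(im,tuple(int(v) for v in u),2,(255,0,255),-1)
g=im[30:270,80:600];cv2.imwrite("pics/w1c.png",cv2.resize(g,(800,369)))
E
```

```text
[[ 0.6497 -0.0546]
 [ 0.6274 -0.3448]
 [ 0.4909 -0.3363]
 [ 0.5131 -0.044 ]]
sides [0.2911, 0.1368, 0.2932, 0.137]
yaw from y -4.38 from x -3.98
origin [ 0.57028617 -0.19492205]
dial [0.57281611 0.00215481] [-0.01251287  0.1966955 ] off [-0.03628528 -0.00085447] ptr [-0.00590075  0.00913608]
dial angle deg (cw from -x, +y=90) 57.14265308820247
```

View pics/w1c.png

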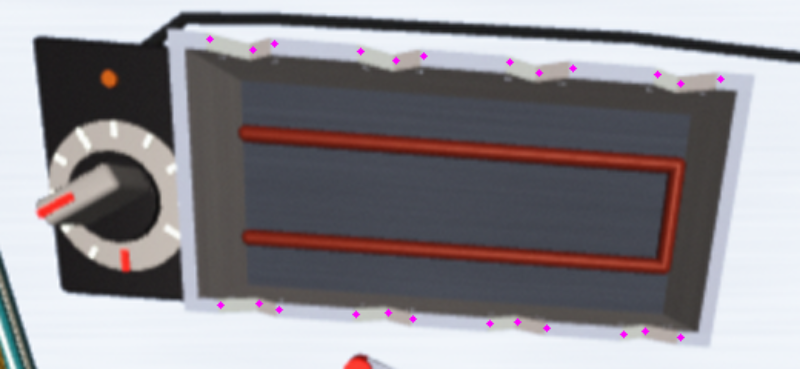

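The projected notches land on the real ones, giving the grill origin at (0.570,-0.195) and yaw about -4.2°. Next I'll take one close wrist look over the dishes.

arm_command(delta_rot=[[0,0,0],[0,0,0],[0,0,0],[0,0,0],[0,0,0],[0,0,0],[0,0,0],[0,0,0],[0,0,0],[0,0,0],[0,0,0],[0,0,0]], delta_pos=[[-0.06,-0.48,0],[-0.06,-0.48,0],[-0.06,-0.48,0],[-0.06,-0.48,0],[-0.06,-0.48,0],[-0.06,-0.48,0],[-0.06,-0.48,0],[-0.06,-0.48,0],[-0.06,-0.48,0],[-0.06,-0.48,0],[-0.06,-0.48,0],[-0.06,-0.48,0]], gripper=[-1,-1,-1,-1,-1,-1,-1,-1,-1,-1,-1,-1])

```text
time: 2.6
position: [0.4226, 0.2734, 0.3028]
tool_rot: [1.0, -0.002, 0.0, -0.001]
ft_force: [1.2, -0.2, 0.7]
grip_width: 0.0873
grip_force: 0.0
```

arm_command(delta_rot=[[0,0,0],[0,0,0],[0,0,0]], delta_pos=[[0,0,0],[0,0,0],[0,0,0]], gripper=[-1,-1,-1])

```text
time: 2.85
position: [0.423, 0.2699, 0.3024]
tool_rot: [1.0, -0.003, -0.0, 0.0]
ft_force: [-0.1, 0.2, 0.5]
grip_width: 0.0869
grip_force: 0.0
```

```bash
cat >> h.py <<'E'
def cobs(c):
    r=[]
    for ce,ar,p in blobs(c["pixels"],*YEL,1200 if "mount" in c else 60):
        w,v=axis_yaw(c,p,.040);v=v*np.sign(v[0]);t=w@v;n=w@np.array([-v[1],v[0]])
        # outline midpoint
        m=v*(t.min()+t.max())/2+np.array([-v[1],v[0]])*(np.percentile(n,1)+np.percentile(n,99))/2
        # rectangle corners mid at z=.04 : shift to axis height .033 along ray
        o=np.array(c["pose"])[:3,3];m=m+(m-o[:2])*(.007/(o[2]-.04))
        r.append((m,np.degrees(np.arctan2(v[1],v[0])),np.ptp(t),np.ptp(n)))
    return r
E
python3 - <<'E'
from h import *
c=cam("wrist","w2"); goto([.42,.28,.3],-90)
for r in cobs(c): print(np.round(r[0],4),np.round(r[1:],3))
for ce,a,p in blobs(c["pixels"],*TEAL,150): print("teal",ce,a)
cv2.imwrite("pics/w2b.png",cv2.resize(c["pixels"],(800,600),interpolation=cv2.INTER_CUBIC))
E
```

```text
TCP [0.4231 0.2697 0.3024] tool-y yaw -90.4 q6 1.92 -> delta [-0.0032 -0.0103  0.0024] turn z -0.4 (tool)
[0.5001 0.2761] [4.645 0.112 0.041]
[0.4707 0.4227] [5.872 0.112 0.043]
[0.4534 0.1371] [3.812 0.112 0.042]
teal [261.17715232  99.68046358] 604
teal [236.72272727 112.20606061] 660
teal [168.54469274 123.01769088] 1074
teal [326.1790429  120.65016502] 1212
```

View pics/w2b.png

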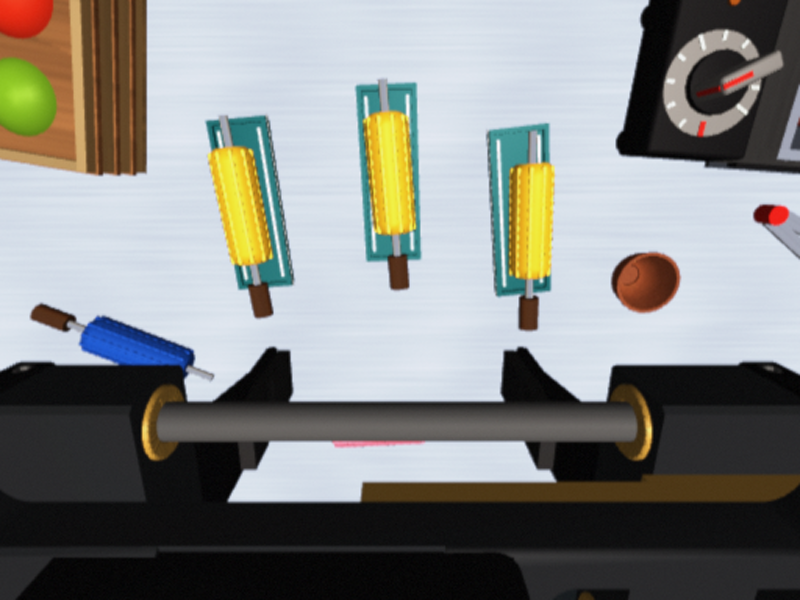

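All three yellow cobs measure 112 x 42 mm in this view, matching the spec; blue and pink are excluded. Now grasp the first cob, at (0.453,0.137).

arm_command(delta_rot=[[0,0,-4.2],[0,0,-4.2],[0,0,-4.2],[0,0,-4.2],[0,0,-4.2],[0,0,-4.2],[0,0,-4.2],[0,0,-4.2],[0,0,-4.2],[0,0,-4.2]], delta_pos=[[0.0312,0.1324,0.2],[0.0312,0.1324,0.2],[0.0312,0.1324,0.2],[0.0312,0.1324,0.2],[0.0312,0.1324,0.2],[0.0312,0.1324,0.2],[0.0312,0.1324,0.2],[0.0312,0.1324,0.2],[0.0312,0.1324,0.2],[0.0312,0.1324,0.2]], gripper=[-1,-1,-1,-1,-1,-1,-1,-1,-1,-1])

```text
time: 3.73
position: [0.4544, 0.1391, 0.104]
tool_rot: [0.999, 0.035, 0.002, -0.0]
ft_force: [0.1, -0.2, 1.4]
grip_width: 0.0869
grip_force: 0.0
```

```bash
python3 - <<'E'
from h import *
c=cam("wrist","w3"); goto([.4534,.1371,.023],-86.2)
for r in cobs(c): print(np.round(r[0],4),np.round(r[1:],3))
E
```

```text
TCP [0.4543 0.1394 0.1042] tool-y yaw -86.0 q6 1.56 -> delta [-0.0014  0.0023  0.0812] turn z 0.2 (tool)
[0.4993 0.2773] [4.087 0.113 0.047]
[0.4558 0.1372] [3.431 0.106 0.041]
```

arm_command(delta_rot=[[0,0,0],[0,0,0],[0,0,0],[0,0,0],[0,0,0],[0,0,0],[0,0,0],[0,0,0],[0,0,0],[0,0,0],[0,0,0],[0,0,0]], delta_pos=[[-0.001,0.002,0.03],[-0.001,0.002,0.06],[-0.001,0.002,0.081],[-0.001,0.002,0.081],[-0.001,0.002,0.081],[-0.001,0.002,0.081],[-0.001,0.002,0.081],[-0.001,0.002,0.081],[-0.001,0.002,0.081],[-0.001,0.002,0.081],[-0.001,0.002,0.081],[-0.001,0.002,0.081]], gripper=[-1,-1,-1,-1,1,1,1,1,1,1,1,1], grip_force=35)

```text
time: 4.78
position: [0.4525, 0.1369, 0.0218]
tool_rot: [0.999, 0.035, 0.0, -0.0]
ft_force: [-0.8, -1.0, 0.9]
grip_width: 0.0417
grip_force: 9.7
```

arm_command(delta_rot=[[0,0,0],[0,0,0],[0,0,0],[0,0,0],[0,0,0],[0,0,0]], delta_pos=[[0,0,0],[0,0,0],[0,0,0],[0,0,-0.01],[0,0,-0.02],[0,0,-0.02]], gripper=[1,1,1,1,1,1])

```text
time: 5.28
position: [0.4532, 0.137, 0.0431]
tool_rot: [0.999, 0.035, 0.001, -0.0]
ft_force: [0.1, -0.6, -2.1]
grip_width: 0.0411
grip_force: 35.0
```

arm_command(delta_rot=[[0,0,0],[0,0,0],[0,0,0],[0,0,0],[0,0,0],[0,0,0]], delta_pos=[[0,0,-0.025],[0,0,-0.06],[0,0,-0.095],[0,0,-0.13],[0,0,-0.157],[0,0,-0.157]], gripper=[1,1,1,1,1,1])

```text
time: 5.78
position: [0.4559, 0.1373, 0.2039]
tool_rot: [0.999, 0.035, 0.006, -0.0]
ft_force: [1.3, 0.1, -1.9]
grip_width: 0.0411
grip_force: 35.0
```

arm_command(delta_rot=[[0,0,0],[0,0,1],[0,0,2],[0,0,3],[0,0,4],[0,0,5],[0,0,6],[0,0,7],[0,0,8.2],[0,0,8.2],[0,0,8.2],[0,0,8.2]], delta_pos=[[0.004,0.02,0],[0.01,0.06,0],[0.017,0.1,0],[0.024,0.14,0],[0.031,0.18,0],[0.038,0.22,0],[0.045,0.26,0],[0.052,0.3,0],[0.059,0.34,0],[0.066,0.38,0],[0.073,0.42,0],[0.0777,0.4505,0]], gripper=[1,1,1,1,1,1,1,1,1,1,1,1])

```text
time: 6.78
position: [0.561, -0.3103, 0.1969]
tool_rot: [0.999, -0.038, -0.0, 0.0]
ft_force: [1.0, 0.5, -2.0]
grip_width: 0.0412
grip_force: 35.0
```

arm_command(delta_rot=[[-7,0,0],[-14,0,0],[-21,0,0],[-28,0,0],[-30,0,0],[-30,0,0],[-30,0,0]], delta_pos=[[0,0,0],[0,0,0],[0,0,0],[0,0,0],[0,0,0],[0,0,0],[0,0,0]], gripper=[1,1,1,1,1,1,1])

```text
time: 7.37
position: [0.5607, -0.3059, 0.1969]
tool_rot: [0.966, -0.035, -0.011, 0.257]
ft_force: [-0.8, -0.1, -1.5]
grip_width: 0.0412
grip_force: 35.0
```

```bash
cat >> h.py <<'E'
GO=np.array([.5703,-.1949]);GX=np.array([.9973,-.0732]);GY=np.array([.0732,.9973])
def grillp(x,y): return GO+x*GX+y*GY
E
python3 - <<'E'
from h import *
o=status.get_obs();R=Rn.from_quat(o["tool_rot"]);M=R.as_matrix();p=o["position"]
ax=p-.011*M[:,2]; t=np.r_[grillp(0,-.1125),.0847+.008]
print(p,o["grip_width"],"x",M[:,0],"z",M[:,2],"cob",ax,"to",t,"tool d",R.inv().apply(t-ax),"above",R.inv().apply(t+[0,0,.04]-ax))
c=cam("wrist","w4");s=cam("side","s4")
im=np.hstack([cv2.resize(c["pixels"],(400,300)),cv2.resize(s["pixels"][70:220,200:400],(400,300),interpolation=cv2.INTER_CUBIC)]);cv2.imwrite("pics/v4.png",im)
E
```

```text
[ 0.56068892 -0.30586896  0.1968798 ] 0.04117436543222536 x [ 0.99739175 -0.07212567 -0.0027537 ] z [-0.03828367 -0.49629356 -0.86731025] cob [ 0.56111004 -0.30040973  0.20642021] to [ 0.562065   -0.30709625  0.0927    ] tool d [ 0.00174789 -0.05087898  0.10191262] above [ 0.00163775 -0.03096857  0.06722021]
```

View pics/v4.png

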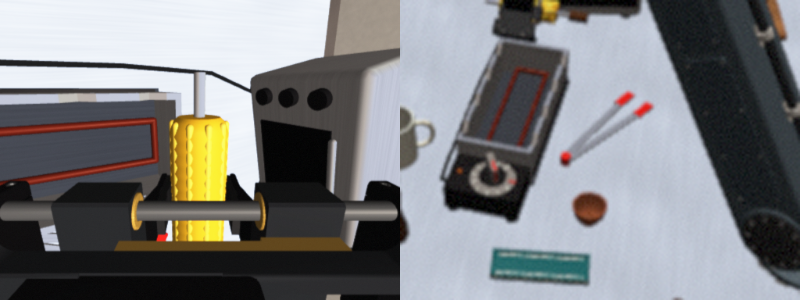

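The cob is held straight and tilted 30° as planned, and its dish stays where it was. Now lower it into the outer pair.

arm_command(delta_rot=[[0,0,0],[0,0,0],[0,0,0],[0,0,0],[0,0,0],[0,0,0],[0,0,0],[0,0,0],[0,0,0],[0,0,0],[0,0,0]], delta_pos=[[0.002,-0.015,0.034],[0.002,-0.031,0.067],[0.002,-0.031,0.067],[0.002,-0.036,0.076],[0.002,-0.041,0.085],[0.002,-0.046,0.093],[0.002,-0.05,0.1],[0.002,-0.051,0.102],[0.002,-0.051,0.102],[0.002,-0.051,0.102],[0.002,-0.051,0.102]], gripper=[1,1,1,1,1,1,1,1,1,1,1])

```text
time: 8.38
position: [0.5631, -0.3142, 0.0855]
tool_rot: [0.965, -0.036, -0.009, 0.259]
ft_force: [-0.6, 1.2, -1.0]
grip_width: 0.0413
grip_force: 35.0
```

```bash
python3 - <<'E'
from h import *
o=status.get_obs();R=Rn.from_quat(o["tool_rot"]);M=R.as_matrix();p=o["position"]
ax=p-.011*M[:,2]; t=np.r_[grillp(0,-.1125),.0847]
print(p,o["ft_force"],o["grip_width"],"cob",ax,"to seat",t-ax)
c=cam("wrist","w5");s=cam("side","s5")
im=np.hstack([cv2.resize(c["pixels"],(400,300)),cv2.resize(s["pixels"][70:145,235:335],(400,300),interpolation=cv2.INTER_CUBIC)]);cv2.imwrite("pics/v5.png",im)
E
```

```text
[ 0.56314779 -0.31418592  0.08548437] [-0.55489603  1.23798887 -0.95312406] 0.04133406224817092 cob [ 0.56353933 -0.30869507  0.09500788] to seat [-0.00147433  0.00159882 -0.01030788]
```

View pics/v5.png

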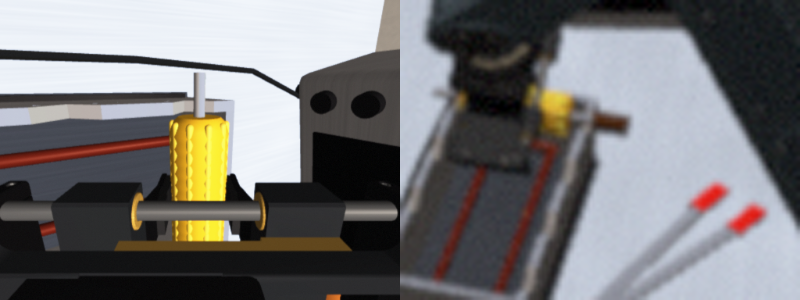

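arm_command(delta_rot=[[0,0,0],[0,0,0],[0,0,0],[0,0,0]], delta_pos=[[-0.001,-0.002,0.001],[-0.001,-0.0035,0.0027],[-0.001,-0.0035,0.0027],[-0.001,-0.0035,0.0027]], gripper=[1,1,1,1])

```text
time: 8.82
position: [0.5627, -0.3134, 0.0835]
tool_rot: [0.965, -0.035, -0.009, 0.261]
ft_force: [-2.1, 2.6, 10.1]
grip_width: 0.0413
grip_force: 38.1
```

arm_command(delta_rot=[[0,0,0],[0,0,0],[0,0,0],[0,0,0],[0,0,0],[0,0,0],[0,0,0]], delta_pos=[[0,0.001,-0.001],[0,0.001,-0.001],[0,0.001,-0.001],[0,0.001,-0.001],[0,0.001,-0.001],[0,0.001,-0.001],[0,0.001,-0.001]], gripper=[1,-0.3,-0.6,-0.6,-0.6,-0.6,-0.6])

```text
time: 9.4
position: [0.5616, -0.3129, 0.0818]
tool_rot: [0.965, -0.036, -0.01, 0.259]
ft_force: [-0.7, -0.8, -0.1]
grip_width: 0.0675
grip_force: 0.0
```

arm_command(delta_rot=[[0,0,0],[0,0,0],[0,0,0],[0,0,0],[0,0,0],[7,0,0],[14,0,0],[21,0,0],[28,0,0],[30,0,0],[30,0,0],[30,0,0]], delta_pos=[[0,0,-0.02],[0,0,-0.06],[0,0,-0.1],[0,0,-0.14],[0,0,-0.17],[0,-0.02,-0.2],[0,-0.02,-0.2],[0,-0.02,-0.2],[0,-0.02,-0.2],[0,-0.02,-0.2],[0,-0.02,-0.2],[0,-0.02,-0.2]], gripper=[-0.6,-0.6,-0.6,-0.6,-0.6,-0.6,-0.6,-0.6,-0.6,-0.6,-0.6,-0.6])

```text
time: 10.4
position: [0.5698, -0.1966, 0.2448]
tool_rot: [0.999, -0.038, -0.001, 0.0]
ft_force: [0.1, -0.1, -0.0]
grip_width: 0.0694
grip_force: 0.0
```

```bash
cat >> h.py <<'E'
def seat(c):
    for ce,a,p in blobs(c["pixels"],*YEL,1000):
        w,v=axis_yaw(c,p,.0925);v=v*np.sign(v[0]);nv=np.array([-v[1],v[0]]);n=w@nv;t=w@v
        m=v*(t.min()+t.max())/2+nv*(np.percentile(n,1)+np.percentile(n,99))/2
        o=np.array(c["pose"])[:3,3];m=m+(m-o[:2])*(.0078/(o[2]-.0925))
        g=np.array([(m-GO)@GX,(m-GO)@GY]);print("cob grill xy mm",np.round(g*1000,1),"yaw rel %.1f"%(np.degrees(np.arctan2(v[1],v[0]))+4.2),"size",np.round([np.ptp(t),np.ptp(n)],3))
E
python3 - <<'E'
from h import *
o=status.get_obs();print(o["position"],o["ft_force"]); goto([.42,-.2,.3],-94.2)
c=cam("wrist","w6");s=cam("side","s6");seat(c)
im=np.hstack([cv2.resize(c["pixels"],(400,300)),cv2.resize(s["pixels"][70:145,235:335],(400,300),interpolation=cv2.INTER_CUBIC)]);cv2.imwrite("pics/v6.png",im)
E
```

```text
[ 0.56978228 -0.19660689  0.24475767] [ 0.0945949  -0.11226642 -0.02242507]
TCP [ 0.5698 -0.1966  0.2448] tool-y yaw -94.3 q6 1.13 -> delta [-0.1492  0.0147 -0.0551] turn z -0.1 (tool)
cob grill xy mm [   1.  -111.2] yaw rel 0.4 size [0.113 0.044]
```

View pics/v6.png

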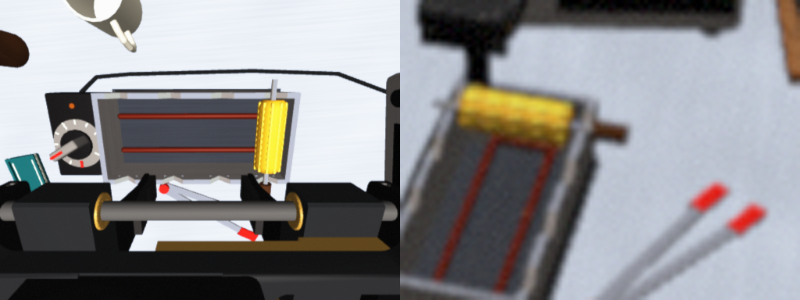

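The first cob lies at grill (1,-111) mm with 0.4° of yaw, seated, with its handle over the front wall. Next is the middle dish's cob.

arm_command(delta_rot=[[0,0,0],[0,0,-1],[0,0,-2],[0,0,-3],[0,0,-4],[0,0,-5],[0,0,-6],[0,0,-7],[0,0,-8.7],[0,0,-8.7],[0,0,-8.7],[0,0,-8.7]], delta_pos=[[-0.009,-0.04,0],[-0.018,-0.08,0],[-0.027,-0.12,0],[-0.036,-0.16,0],[-0.045,-0.2,0],[-0.054,-0.24,0],[-0.063,-0.28,0],[-0.072,-0.32,0],[-0.081,-0.36,0],[-0.09,-0.4,0],[-0.099,-0.44,0],[-0.1056,-0.4669,0]], gripper=[-0.6,-0.6,-0.6,-1,-1,-1,-1,-1,-1,-1,-1,-1])

```text
time: 11.5
position: [0.4973, 0.2821, 0.2451]
tool_rot: [0.999, 0.041, -0.0, -0.0]
ft_force: [0.4, 0.3, 0.3]
grip_width: 0.0872
grip_force: 0.0
```

arm_command(delta_rot=[[0,0,0],[0,0,0],[0,0,0],[0,0,0],[0,0,0]], delta_pos=[[0,0,0.04],[0,0,0.08],[0,0,0.12],[0,0,0.12],[0,0,0.12]], gripper=[-1,-1,-1,-1,-1])

```text
time: 11.92
position: [0.4969, 0.2779, 0.1232]
tool_rot: [0.999, 0.04, -0.003, 0.001]
ft_force: [-0.4, -0.2, 1.4]
grip_width: 0.0872
grip_force: 0.0
```

```bash
python3 - <<'E'
from h import *
c=cam("wrist","w7")
for r in cobs(c): print(np.round(r[0],4),np.round(r[1:],3))
goto([.4997,.2765,.021],-85.6)
E
```

```text
[0.4963 0.2756] [4.71  0.114 0.041]
[0.4719 0.4222] [12.157  0.105  0.055]
TCP [0.4993 0.2784 0.1256] tool-y yaw -85.4 q6 1.80 -> delta [0.0003 0.0019 0.1046] turn z 0.2 (tool)
```

arm_command(delta_rot=[[0,0,0],[0,0,0],[0,0,0],[0,0,0],[0,0,0],[0,0,0],[0,0,0],[0,0,0],[0,0,0],[0,0,0],[0,0,0],[0,0,0]], delta_pos=[[0,0.0015,0.035],[0,0.0015,0.07],[0,0.0015,0.09],[0,0.0015,0.104],[0,0.0015,0.104],[0,0.0015,0.104],[0,0.0015,0.104],[0,0.0015,0.104],[0,0.0015,0.104],[0,0.0015,0.104],[0,0.0015,0.104],[0,0.0015,0.104]], gripper=[-1,-1,-1,-1,-1,1,1,1,1,1,1,1], grip_force=35)

```text
time: 12.97
position: [0.4997, 0.2762, 0.0216]
tool_rot: [0.999, 0.039, 0.0, -0.0]
ft_force: [-0.1, 0.5, 0.8]
grip_width: 0.0485
grip_force: 0.0
```

arm_command(delta_rot=[[0,0,0],[0,0,0],[0,0,0],[0,0,0],[0,0,0],[0,0,0],[0,0,0],[0,0,0],[0,0,0]], delta_pos=[[0,0,0],[0,0,0],[0,0,0],[0,0,-0.02],[0,0,-0.06],[0,0,-0.1],[0,0,-0.14],[0,0,-0.18],[0,0,-0.18]], gripper=[1,1,1,1,1,1,1,1,1])

```text
time: 13.72
position: [0.5044, 0.2781, 0.209]
tool_rot: [0.999, 0.039, 0.008, -0.002]
ft_force: [1.2, -0.6, -1.5]
grip_width: 0.0412
grip_force: 35.0
```

```bash
python3 - <<'E'
from h import *
o=status.get_obs();print(o["ft_force"],o["grip_width"],o["grip_force"])
goto(np.r_[grillp(0,-.0375),.20],-94.2)
E
```

```text
[ 1.18346254 -0.63312503 -1.52497877] 0.041229176878710506 34.999648332595825
TCP [0.5044 0.2781 0.209 ] tool-y yaw -85.5 q6 1.80 -> delta [0.0228 0.5138 0.0074] turn z 8.7 (tool)
```

arm_command(delta_rot=[[0,0,0],[0,0,1],[0,0,2],[0,0,3],[0,0,4],[0,0,5],[0,0,6],[0,0,7],[0,0,8.7],[0,0,8.7],[0,0,8.7],[0,0,8.7]], delta_pos=[[0.001,0.02,0],[0.003,0.06,0],[0.005,0.1,0],[0.008,0.14,0],[0.01,0.18,0],[0.012,0.22,0],[0.014,0.26,0],[0.016,0.3,0],[0.018,0.34,0],[0.02,0.38,0],[0.022,0.42,0],[0.024,0.46,0]], gripper=[1,1,1,1,1,1,1,1,1,1,1,1])

```text
time: 14.72
position: [0.5586, -0.1821, 0.1999]
tool_rot: [0.999, -0.037, -0.001, -0.001]
ft_force: [0.7, -0.1, -2.7]
grip_width: 0.041
grip_force: 35.0
```

arm_command(delta_rot=[[0,0,0],[0,0,0],[0,0,0],[0,0,0],[0,0,0],[0,0,0],[0,0,0]], delta_pos=[[-0.004,0.03,0],[-0.004,0.052,0],[-0.004,0.052,0],[-0.004,0.052,0.03],[-0.004,0.052,0.06],[-0.004,0.052,0.07],[-0.004,0.052,0.07]], gripper=[1,1,1,1,1,1,1])

```text
time: 15.3
position: [0.5488, -0.2297, 0.1274]
tool_rot: [0.999, -0.037, -0.004, -0.003]
ft_force: [-0.1, 0.5, -1.9]
grip_width: 0.0414
grip_force: 35.0
```

```bash
python3 - <<'E'
from h import *
goto(np.r_[grillp(0,-.0365),.075],-94.2)
E
```

```text
TCP [ 0.5488 -0.2297  0.1274] tool-y yaw -94.2 q6 1.06 -> delta [0.0193 0.0005 0.0522] turn z -0.0 (tool)
```

arm_command(delta_rot=[[0,0,0],[0,0,0],[0,0,0],[0,0,0],[0,0,0],[0,0,0],[0,0,0],[0,0,0]], delta_pos=[[0.019,0,0],[0.019,0,0],[0.019,0,0.015],[0.019,0,0.025],[0.019,0,0.035],[0.019,0,0.043],[0.019,0,0.043],[0.019,0,0.043]], gripper=[1,1,1,1,1,1,1,1])

```text
time: 15.97
position: [0.5701, -0.2332, 0.0877]
tool_rot: [0.999, -0.037, -0.001, -0.0]
ft_force: [0.5, 0.1, -2.2]
grip_width: 0.041
grip_force: 35.0
```

```bash
python3 - <<'E'
from h import *
print(status.get_obs()["ft_force"]);goto(np.r_[grillp(0,-.0365),.0735],-94.2)
E
```

```text
[ 0.53841112  0.05517934 -2.1637484 ]
TCP [ 0.5701 -0.2332  0.0877] tool-y yaw -94.2 q6 1.07 -> delta [-0.0026 -0.0017  0.0142] turn z -0.0 (tool)
```

arm_command(delta_rot=[[0,0,0],[0,0,0],[0,0,0],[0,0,0],[0,0,0],[0,0,0]], delta_pos=[[-0.002,-0.0015,0.004],[-0.002,-0.0015,0.008],[-0.002,-0.0015,0.011],[-0.002,-0.0015,0.0125],[-0.002,-0.0015,0.0125],[-0.002,-0.0015,0.0125]], gripper=[1,1,1,1,1,1])

```text
time: 16.47
position: [0.5687, -0.2318, 0.0756]
tool_rot: [0.999, -0.037, -0.0, -0.0]
ft_force: [-0.2, -0.5, -2.4]
grip_width: 0.0412
grip_force: 35.0
```

arm_command(delta_rot=[[0,0,0],[0,0,0],[0,0,0],[0,0,0],[0,0,0],[0,0,0],[0,0,0],[0,0,0]], delta_pos=[[0,0,0.002],[0,0,0.002],[0,0,0.002],[0,0,0.002],[0,0,0.002],[0,0,0.002],[0,0,0.002],[0,0,0.002]], gripper=[1,1,0,-0.4,-0.4,-0.4,-0.4,-0.4])

```text
time: 17.13
position: [0.5687, -0.2319, 0.0738]
tool_rot: [0.999, -0.037, 0.0, 0.0]
ft_force: [1.0, 0.1, 0.2]
grip_width: 0.0595
grip_force: 0.0
```

arm_command(delta_rot=[[0,0,0],[0,0,0],[0,0,0],[0,0,0],[0,0,0],[0,0,0],[0,0,0]], delta_pos=[[0,0,-0.03],[0,0,-0.07],[0,0,-0.11],[0,0,-0.15],[0,0,-0.17],[0,0,-0.17],[0,0,-0.17]], gripper=[-0.4,-0.4,-0.4,-0.4,-0.4,-0.4,-0.4])

```text
time: 17.72
position: [0.5692, -0.2321, 0.2453]
tool_rot: [0.999, -0.037, 0.001, 0.001]
ft_force: [-0.2, 0.9, 0.2]
grip_width: 0.0608
grip_force: 0.0
```

```bash
python3 - <<'E'
from h import *
c=cam("wrist","w8");seat(c);s=cam("side")
for ce,a,p in blobs(s["pixels"],*YEL,60): print(np.round(ce),a,plane(s,ce,.033)[0])
goto([.4709,.4227,.245],-84.1)
E
```

```text
cob grill xy mm [   0.8 -110.7] yaw rel 0.2 size [0.112 0.043]
cob grill xy mm [ -1.6 -35.4] yaw rel -0.2 size [0.113 0.042]
[263.  98.] 256 [ 0.57926969 -0.37429475  0.033     ]
[259. 110.] 278 [ 0.58293907 -0.29670105  0.033     ]
[250. 269.] 450 [0.47198418 0.42017121 0.033     ]
[206. 304.] 66 [0.57456791 0.55804686 0.033     ]
[194. 325.] 387 [0.59063578 0.62797361 0.033     ]
TCP [ 0.5676 -0.2312  0.2422] tool-y yaw -94.2 q6 1.08 -> delta [-0.1445 -0.645  -0.0014] turn z -10.1 (tool)
```

arm_command(delta_rot=[[0,0,0],[0,0,0],[0,0,0],[0,0,0],[0,0,0],[0,0,0],[0,0,0],[0,0,0],[0,0,0],[0,0,0],[0,0,0],[0,0,0]], delta_pos=[[-0.008,-0.04,0],[-0.017,-0.08,0],[-0.025,-0.12,0],[-0.034,-0.16,0],[-0.042,-0.2,0],[-0.05,-0.24,0],[-0.059,-0.28,0],[-0.067,-0.32,0],[-0.076,-0.36,0],[-0.084,-0.4,0],[-0.092,-0.44,0],[-0.1,-0.48,0]], gripper=[-0.4,-0.4,-1,-1,-1,-1,-1,-1,-1,-1,-1,-1])

```text
time: 18.82
position: [0.5023, 0.2557, 0.2413]
tool_rot: [0.999, -0.037, -0.002, 0.001]
ft_force: [1.4, -0.2, -0.3]
grip_width: 0.0868
grip_force: 0.0
```

arm_command(delta_rot=[[0,0,-3],[0,0,-7],[0,0,-10],[0,0,-10],[0,0,-10],[0,0,-10],[0,0,-10],[0,0,-10],[0,0,-10],[0,0,-10]], delta_pos=[[-0.011,-0.04,0],[-0.022,-0.08,0],[-0.033,-0.12,0],[-0.0445,-0.165,0],[-0.0445,-0.165,0],[-0.0445,-0.165,0.04],[-0.0445,-0.165,0.08],[-0.0445,-0.165,0.12],[-0.0445,-0.165,0.12],[-0.0445,-0.165,0.12]], gripper=[-1,-1,-1,-1,-1,-1,-1,-1,-1,-1])

```text
time: 19.65
position: [0.4694, 0.42, 0.1197]
tool_rot: [0.999, 0.05, -0.004, 0.002]
ft_force: [0.7, 0.5, 0.5]
grip_width: 0.0869
grip_force: 0.0
```

```bash
python3 - <<'E'
from h import *
c=cam("wrist","w9")
for r in cobs(c): print(np.round(r[0],4),np.round(r[1:],3))
goto([.4709,.4227,.021],-84.2)
E
```

```text
[0.4672 0.422 ] [5.825 0.115 0.041]
TCP [0.4718 0.4215 0.1228] tool-y yaw -84.2 q6 2.02 -> delta [-0.0005 -0.0014  0.1018] turn z -0.0 (tool)
```

arm_command(delta_rot=[[0,0,0],[0,0,0],[0,0,0],[0,0,0],[0,0,0],[0,0,0],[0,0,0],[0,0,0],[0,0,0],[0,0,0],[0,0,0],[0,0,0]], delta_pos=[[-0.002,-0.001,0.035],[-0.002,-0.001,0.07],[-0.002,-0.001,0.09],[-0.002,-0.001,0.101],[-0.002,-0.001,0.101],[-0.002,-0.001,0.101],[-0.002,-0.001,0.101],[-0.002,-0.001,0.101],[-0.002,-0.001,0.101],[-0.002,-0.001,0.101],[-0.002,-0.001,0.101],[-0.002,-0.001,0.101]], gripper=[-1,-1,-1,-1,-1,1,1,1,1,1,1,1], grip_force=35)

```text
time: 20.7
position: [0.47, 0.4229, 0.0231]
tool_rot: [0.999, 0.05, 0.0, -0.0]
ft_force: [0.3, 0.1, -0.4]
grip_width: 0.0483
grip_force: 0.0
```

arm_command(delta_rot=[[0,0,0],[0,0,0],[0,0,0],[0,0,0],[0,0,0],[0,0,0],[0,0,0],[0,0,0],[0,0,0],[0,0,0],[0,0,0]], delta_pos=[[0,0,0],[0,0,0],[0,0,0],[0,0,-0.02],[0,0,-0.06],[0,0,-0.1],[0,0,-0.14],[0,0,-0.18],[0,0,-0.18],[0,0,-0.18],[0,0,-0.18]], gripper=[1,1,1,1,1,1,1,1,1,1,1])

```text
time: 21.62
position: [0.4687, 0.4222, 0.2015]
tool_rot: [0.999, 0.05, -0.001, 0.001]
ft_force: [-0.4, -0.1, -3.6]
grip_width: 0.0412
grip_force: 35.0
```

```bash
sed -i 's/GO=np.array(\[.5703,-.1949\])/GO=np.array([.5704,-.1930])/' h.py; python3 - <<'E'
from h import *
o=status.get_obs();print(o["ft_force"],o["grip_width"],o["grip_force"])
goto(np.r_[grillp(0,.0375),.20],-94.2)
E
```

```text
[-0.37338503 -0.08874089 -3.55120092] 0.04121661298100948 34.99904215335846
TCP [0.4687 0.4222 0.2015] tool-y yaw -84.2 q6 2.03 -> delta [0.0457 0.5854 0.002 ] turn z 10.0 (tool)
```

arm_command(delta_rot=[[0,0,0],[0,0,0],[0,0,0],[0,0,0],[0,0,0],[0,0,0],[0,0,0],[0,0,0],[0,0,0],[0,0,0],[0,0,0],[0,0,0]], delta_pos=[[0.002,0.025,0],[0.005,0.065,0],[0.008,0.105,0],[0.011,0.145,0],[0.014,0.185,0],[0.017,0.225,0],[0.02,0.265,0],[0.023,0.305,0],[0.026,0.345,0],[0.03,0.385,0],[0.033,0.425,0],[0.036,0.465,0]], gripper=[1,1,1,1,1,1,1,1,1,1,1,1])

```text
time: 22.62
position: [0.5505, -0.0376, 0.1997]
tool_rot: [0.999, 0.05, -0.003, -0.001]
ft_force: [0.5, 0.3, -2.9]
grip_width: 0.0409
grip_force: 35.0
```

arm_command(delta_rot=[[0,0,4],[0,0,8],[0,0,10],[0,0,10],[0,0,10],[0,0,10],[0,0,10],[0,0,10],[0,0,10],[0,0,10]], delta_pos=[[0.003,0.04,0],[0.006,0.08,0],[0.0097,0.12,0],[0.0097,0.12,0],[0.0097,0.12,0],[0.0097,0.12,0.03],[0.0097,0.12,0.06],[0.0097,0.12,0.085],[0.0097,0.12,0.085],[0.0097,0.12,0.085]], gripper=[1,1,1,1,1,1,1,1,1,1])

```text
time: 23.45
position: [0.5719, -0.1522, 0.1151]
tool_rot: [0.999, -0.036, -0.004, -0.002]
ft_force: [0.2, -0.7, -2.1]
grip_width: 0.0411
grip_force: 35.0
```

```bash
python3 - <<'E'
from h import *
print(status.get_obs()["ft_force"]);goto(np.r_[grillp(0,.0375),.0738],-94.2)
E
```

```text
[ 0.21652833 -0.70435658 -2.13245133]
TCP [ 0.5719 -0.1522  0.1151] tool-y yaw -94.1 q6 1.19 -> delta [0.0018 0.0034 0.0413] turn z 0.1 (tool)
```

arm_command(delta_rot=[[0,0,0],[0,0,0],[0,0,0],[0,0,0],[0,0,0],[0,0,0],[0,0,0]], delta_pos=[[0.001,0.003,0.01],[0.001,0.003,0.02],[0.001,0.003,0.029],[0.001,0.003,0.034],[0.001,0.003,0.038],[0.001,0.003,0.038],[0.001,0.003,0.038]], gripper=[1,1,1,1,1,1,1])

```text
time: 24.03
position: [0.5751, -0.1577, 0.0796]
tool_rot: [0.999, -0.037, -0.0, -0.0]
ft_force: [-0.1, 0.0, -1.4]
grip_width: 0.0411
grip_force: 35.0
```

arm_command(delta_rot=[[0,0,0],[0,0,0],[0,0,0],[0,0,0],[0,0,0],[0,0,0],[0,0,0],[0,0,0],[0,0,0],[0,0,0]], delta_pos=[[-0.002,-0.002,0.003],[-0.002,-0.002,0.0045],[-0.002,-0.002,0.0045],[-0.002,-0.002,0.0045],[-0.002,-0.002,0.0045],[-0.002,-0.002,0.0045],[-0.002,-0.002,0.0045],[-0.002,-0.002,0.0045],[-0.002,-0.002,0.0045],[-0.002,-0.002,0.0045]], gripper=[1,1,1,0,-0.4,-0.4,-0.4,-0.4,-0.4,-0.4])

```text
time: 24.87
position: [0.5733, -0.1555, 0.0753]
tool_rot: [0.999, -0.037, 0.0, 0.0]
ft_force: [0.3, 1.3, -0.4]
grip_width: 0.0606
grip_force: 0.0
```

arm_command(delta_rot=[[0,0,0],[0,0,0],[0,0,0],[0,0,0],[0,0,0],[0,0,0],[0,0,0],[0,0,0]], delta_pos=[[0,0,-0.03],[0,0,-0.07],[0,0,-0.11],[0,0,-0.14],[-0.05,0,-0.16],[-0.08,0,-0.16],[-0.08,0,-0.16],[-0.08,0,-0.16]], gripper=[-0.4,-0.4,-0.4,-0.4,-0.4,-0.4,-0.4,-0.4])

```text
time: 25.53
position: [0.4908, -0.1486, 0.2355]
tool_rot: [0.999, -0.037, -0.001, -0.0]
ft_force: [0.3, -0.3, -0.1]
grip_width: 0.0609
grip_force: 0.0
```

```bash
python3 - <<'E'
from h import *
c=cam("wrist","w10");seat(c);s=cam("scene","sc10");goto(np.r_[grillp(0,0.1967),.2])
im=np.hstack([cv2.resize(c["pixels"],(400,300)),cv2.resize(s["pixels"][110:215,120:260],(400,300),interpolation=cv2.INTER_CUBIC)]);cv2.imwrite("pics/v10.png",im)
E
```

```text
cob grill xy mm [   4.3 -113.8] yaw rel -0.1 size [0.112 0.046]
cob grill xy mm [  2.4 -37.6] yaw rel -0.2 size [0.112 0.043]
cob grill xy mm [ 1.1 37.5] yaw rel -0.2 size [0.111 0.042]
TCP [ 0.4943 -0.1501  0.2356] tool-y yaw -94.2 q6 1.13 -> delta [ 0.0789 -0.1595  0.0357] turn z -0.0 (tool)
```

View pics/v10.png

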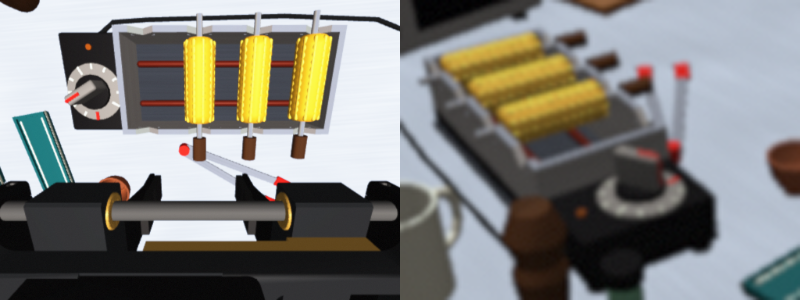

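All three cobs lie seated and level in pairs -112.5, -37.5 and +37.5, with their handles over the front wall. Next I look at the dial.

arm_command(delta_rot=[[0,0,0],[0,0,0],[0,0,0],[0,0,0],[0,0,0],[0,0,0],[0,0,0]], delta_pos=[[0.005,-0.04,0],[0.005,-0.08,0],[0.005,-0.12,0],[0.005,-0.16,0],[0.005,-0.16,0],[0.005,-0.16,0],[0.005,-0.16,0]], gripper=[-0.4,-0.4,-0.4,-0.4,-0.4,-0.4,-0.4])

```text
time: 26.22
position: [0.5115, 0.0095, 0.2349]
tool_rot: [0.999, -0.036, 0.0, 0.0]
ft_force: [0.7, -0.4, -0.6]
grip_width: 0.0609
grip_force: 0.0
```

```bash
python3 - <<'E'
from h import *
c=cam("wrist","w11");np.save("pics/w11pose.npy",c["pose"])
q=grillp(0,.1967);u=proj(c,[*q,.08])[0];print(u,c["pose"][:3,3]);goto(np.r_[q,.2])
x,y=int(u[0])-60,max(0,int(u[1])-50);print("crop",x,y)
cv2.imwrite("pics/v11.png",cv2.resize(c["pixels"][y:y+100,x:x+120],(720,600),interpolation=cv2.INTER_CUBIC))
E
```

```text
[254.82369835 115.47988784] [0.58874152 0.00415055 0.39691894]
TCP [0.5113 0.0088 0.235 ] tool-y yaw -94.2 q6 1.44 -> delta [0.0737 0.0002 0.035 ] turn z -0.0 (tool)
crop 194 65
```

View pics/v11.png

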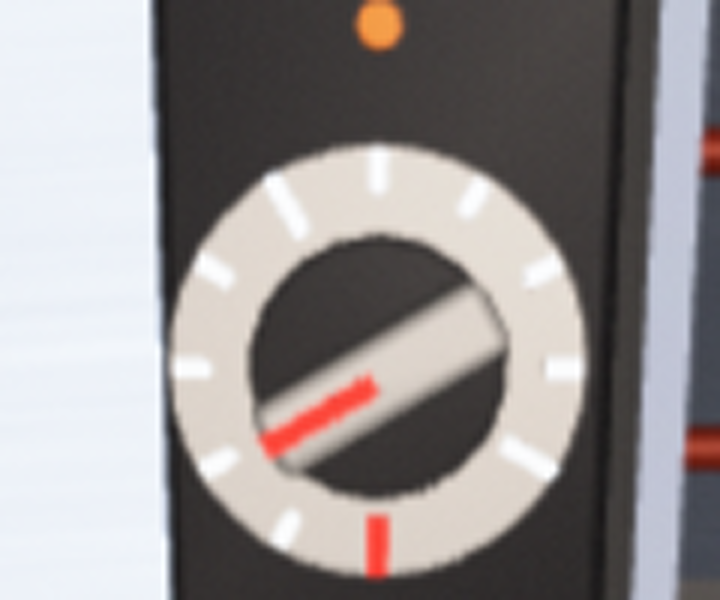

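The dial is clear in this crop: ring centre (378,360), red off mark (378,545). The pointer aims at the second white mark clockwise, (218,462), so it starts at click 2. It needs 5 more clicks, 150° clockwise.

```bash
python3 - <<'E'
from h import *
c=cam("wrist")
for uv,z in(((378,360),.0635),((385,378),.107)):
    print(plane(c,np.array(uv)/6+[194,65],z)[0])
a=plane(c,np.array([(265,445),(375,385),(275,443),(490,315)])/6+[194,65],.107)[:,:2];v=a[0]-a[1];w=a[2]-a[3];print(np.degrees(np.arctan2(v[1],v[0])),np.degrees(np.arctan2(w[1],w[0])))
E
```

```text
[0.57343203 0.00057381 0.0635    ]
[ 5.72330821e-01 -4.91096434e-05  1.07000000e-01]
113.78110339226693 115.9097143701573
```

arm_command(delta_rot=[[0,0,-7],[0,0,-14],[0,0,-21],[0,0,-28],[0,0,-35],[0,0,-42],[0,0,-49],[0,0,-56],[0,0,-63],[0,0,-70],[0,0,-77],[0,0,-84]], delta_pos=[[0.03,0.002,0],[0.062,0.004,0],[0.062,0.004,0],[0.062,0.004,0],[0.062,0.004,0],[0.062,0.004,0],[0.062,0.004,0],[0.062,0.004,0],[0.062,0.004,0],[0.062,0.004,0],[0.062,0.004,0],[0.062,0.004,0]], gripper=[-0.4,-0.4,-0.4,-0.4,-0.4,-0.4,-0.4,-0.4,-0.4,-0.4,-0.4,-0.4])

```text
time: 27.32
position: [0.5721, -0.0011, 0.2351]
tool_rot: [0.766, 0.642, -0.0, 0.0]
ft_force: [-0.3, -0.6, 0.6]
grip_width: 0.0606
grip_force: 0.0
```

arm_command(delta_rot=[[0,0,-7],[0,0,-14],[0,0,-21],[0,0,-28],[0,0,-35],[0,0,-36],[0,0,-36],[0,0,-36],[0,0,-36]], delta_pos=[[0,0,0.02],[0,0,0.04],[0,0,0.06],[0,0,0.08],[0,0,0.09],[0,0,0.09],[0,0,0.09],[0,0,0.09],[0,0,0.09]], gripper=[-0.4,-0.4,-0.4,-0.4,-0.4,-0.4,-0.4,-0.4,-0.4])

```text
time: 28.07
position: [0.5728, 0.0003, 0.1463]
tool_rot: [0.533, 0.846, 0.0, 0.001]
ft_force: [1.2, -0.2, -0.7]
grip_width: 0.061
grip_force: 0.0
```

```bash
python3 - <<'E'
from h import *
goto([.573,.0005,.083],25.8)
E
```

```text
TCP [5.728e-01 3.000e-04 1.463e-01] tool-y yaw 25.6 q6 -0.64 -> delta [0.0002 0.0002 0.0633] turn z -0.2 (tool)
```

arm_command(delta_rot=[[0,0,0],[0,0,0],[0,0,0],[0,0,0],[0,0,0],[0,0,0],[0,0,0],[0,0,0],[0,0,0],[0,0,0],[0,0,0],[0,0,0]], delta_pos=[[0,0,0.03],[0,0,0.05],[0,0,0.063],[0,0,0.063],[0,0,0.063],[0,0,0.063],[0,0,0.063],[0,0,0.063],[0,0,0.063],[0,0,0.063],[0,0,0.063],[0,0,0.063]], gripper=[-0.4,-0.4,-0.4,0.2,1,1,1,1,1,1,1,1], grip_force=25)

```text
time: 29.07
position: [0.5731, 0.0015, 0.0827]
tool_rot: [0.532, 0.847, 0.001, 0.001]
ft_force: [2.8, 2.8, -0.3]
grip_width: 0.0136
grip_force: 25.0
```

arm_command(delta_rot=[[0,0,0],[0,0,0],[0,0,0]], delta_pos=[[0,0,0],[0,0,0],[0,0,0]], gripper=[1,1,1])

```text
time: 29.32
position: [0.5731, 0.0014, 0.0827]
tool_rot: [0.532, 0.847, 0.001, 0.001]
ft_force: [4.3, 3.8, 1.3]
grip_width: 0.0137
grip_force: 25.0
```

arm_command(delta_rot=[[0,0,6],[0,0,12],[0,0,18],[0,0,24],[0,0,30],[0,0,36],[0,0,42],[0,0,48],[0,0,54],[0,0,60],[0,0,60],[0,0,60]], delta_pos=[[0,0,0],[0,0,0],[0,0,0],[0,0,0],[0,0,0],[0,0,0],[0,0,0],[0,0,0],[0,0,0],[0,0,0],[0,0,0],[0,0,0]], gripper=[1,1,1,1,1,1,1,1,1,1,1,1])

```text
time: 30.32
position: [0.5732, 0.0014, 0.0827]
tool_rot: [0.884, 0.467, 0.001, 0.001]
ft_force: [3.9, 3.6, 1.5]
grip_width: 0.0136
grip_force: 25.0
```

```bash
python3 - <<'E'
from h import *
o=status.get_obs();print(o["ft_force"],o["moment"],o["grip_width"])
goto([.573,.0005,.083],-124.2)
E
```

```text
[3.9304162  3.62436282 1.46789592] [ 0.65488858 -0.57631624 -0.04414714] 0.013579414054773082
TCP [0.5732 0.0014 0.0827] tool-y yaw -34.3 q6 0.40 -> delta [-0.0009  0.0004 -0.0003] turn z 89.9 (tool)
```

Two clicks passed, now at click 4. Continue with 90° more.

arm_command(delta_rot=[[0,0,6],[0,0,12],[0,0,18],[0,0,24],[0,0,30],[0,0,36],[0,0,42],[0,0,48],[0,0,54],[0,0,60],[0,0,60],[0,0,60]], delta_pos=[[0,0,0],[0,0,0],[0,0,0],[0,0,0],[0,0,0],[0,0,0],[0,0,0],[0,0,0],[0,0,0],[0,0,0],[0,0,0],[0,0,0]], gripper=[1,1,1,1,1,1,1,1,1,1,1,1])

```text
time: 31.32
position: [0.5732, 0.0014, 0.0827]
tool_rot: [0.999, -0.037, 0.002, -0.0]
ft_force: [4.0, 3.7, 1.7]
grip_width: 0.0137
grip_force: 25.0
```

arm_command(delta_rot=[[0,0,6],[0,0,12],[0,0,18],[0,0,24],[0,0,30],[0,0,30],[0,0,30],[0,0,30],[0,0,30]], delta_pos=[[0,0,0],[0,0,0],[0,0,0],[0,0,0],[0,0,0],[0,0,0],[0,0,0],[0,0,0],[0,0,0]], gripper=[1,1,1,1,1,1,1,1,1])

```text
time: 32.07
position: [0.5732, 0.0013, 0.0827]
tool_rot: [0.956, -0.294, 0.001, -0.001]
ft_force: [3.8, 3.4, 1.7]
grip_width: 0.0139
grip_force: 25.0
```

```bash
python3 - <<'E'
from h import *
o=status.get_obs();print(o["ft_force"],o["moment"],o["grip_width"])
goto([.573,.0005,.083],-124.2)
E
```

```text
[3.84613989 3.40352667 1.66692769] [ 0.80877785 -0.5025341  -0.04734116] 0.013851259143780506
TCP [0.5732 0.0013 0.0827] tool-y yaw -124.2 q6 1.97 -> delta [ 0.0003  0.0008 -0.0003] turn z 0.0 (tool)
```

arm_command(delta_rot=[[0,0,0],[0,0,0],[0,0,0],[0,0,0],[0,0,0],[0,0,0],[0,0,0],[0,0,0],[0,0,0],[0,0,0]], delta_pos=[[0,0,0],[0,0,0],[0,0,0],[0,0,0],[0,0,-0.02],[0,0,-0.05],[0,0,-0.09],[0,0,-0.13],[0,0,-0.17],[0,0,-0.17]], gripper=[0.3,0,-0.3,-0.3,-0.3,-0.3,-0.3,-0.3,-0.3,-0.3])

```text
time: 32.9
position: [0.5763, -0.0, 0.2605]
tool_rot: [0.956, -0.294, 0.008, -0.001]
ft_force: [1.5, -0.6, 0.2]
grip_width: 0.056
grip_force: 0.0
```

arm_command(delta_rot=[[0,0,-7],[0,0,-14],[0,0,-21],[0,0,-28],[0,0,-30],[0,0,-30],[0,0,-30]], delta_pos=[[-0.03,0.02,0],[-0.06,0.035,0],[-0.06,0.035,0],[-0.06,0.035,0],[-0.06,0.035,0],[-0.06,0.035,0],[-0.06,0.035,0]], gripper=[-0.3,-0.3,-0.3,-0.3,-0.3,-0.3,-0.3])

```text
time: 33.48
position: [0.502, 0.0057, 0.2519]
tool_rot: [0.999, -0.037, -0.001, 0.0]
ft_force: [-0.1, 0.3, 0.4]
grip_width: 0.057
grip_force: 0.0
```

```bash
python3 - <<'E'
from h import *
c=cam("wrist","w12");seat(c)
u=proj(c,[.573,.0005,.08])[0];goto([.42,.28,.3],-86)
x,y=int(u[0])-60,max(0,int(u[1])-50);print("crop",x,y,u)
cv2.imwrite("pics/v12.png",cv2.resize(c["pixels"][y:y+100,x:x+120],(480,400),interpolation=cv2.INTER_CUBIC))
E
```

```text
cob grill xy mm [  2.2 -38.7] yaw rel -0.3 size [0.111 0.051]
cob grill xy mm [ 1.2 36.6] yaw rel -0.1 size [0.111 0.045]
TCP [0.5021 0.0057 0.2519] tool-y yaw -94.3 q6 1.43 -> delta [-0.1024 -0.2674 -0.048 ] turn z -8.3 (tool)
crop 193 67 [253.89157931 117.13851716]
```

View pics/v12.png

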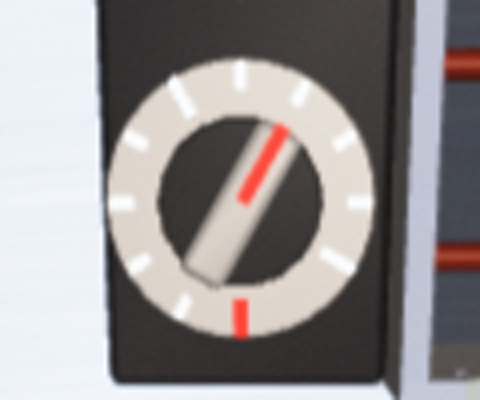

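The pointer (283,128) aims at the mark (302,92), the seventh clockwise from off, so the dial is at click 7. Now I look at the dishes.

arm_command(delta_rot=[[0,0,-4],[0,0,-8],[0,0,-8],[0,0,-8],[0,0,-8],[0,0,-8],[0,0,-8],[0,0,-8],[0,0,-8],[0,0,-8],[0,0,-8]], delta_pos=[[-0.102,-0.267,-0.048],[-0.102,-0.267,-0.048],[-0.102,-0.267,-0.048],[-0.102,-0.267,-0.048],[-0.102,-0.267,-0.048],[-0.102,-0.267,-0.048],[-0.102,-0.267,-0.048],[-0.102,-0.267,-0.048],[-0.102,-0.267,-0.048],[-0.102,-0.267,-0.048],[-0.102,-0.267,-0.048]], gripper=[-1,-1,-1,-1,-1,-1,-1,-1,-1,-1,-1])

```text
time: 34.45
position: [0.4206, 0.2784, 0.2997]
tool_rot: [0.999, 0.032, -0.0, 0.0]
ft_force: [0.1, -0.7, 0.3]
grip_width: 0.0868
grip_force: 0.0
```

```bash
cat >> h.py <<'E'
def dishes(c,z=.016,amin=1500):
    m=cv2.inRange(cv2.cvtColor(c["pixels"],cv2.COLOR_BGR2HSV),*TEAL);m=cv2.morphologyEx(m,cv2.MORPH_CLOSE,np.ones((9,9)))
    r=[]
    for k in cv2.findContours(m,cv2.RETR_EXTERNAL,cv2.CHAIN_APPROX_NONE)[0]:
        if cv2.contourArea(k)<amin: continue
        w=plane(c,k[:,0,:],z)[:,:2]
        (cx,cy),(a,b),t=cv2.minAreaRect((w*1000).astype(np.float32))
        if a<b:a,b,t=b,a,t+90
        t=(t+90)%180-90
        r.append((np.array([cx,cy])/1000,t,a,b));print("dish",np.round(r[-1][0],4),"yaw %.1f size %.0f x %.0f"%(t,a,b))
    return r
E
python3 - <<'E'
from h import *
c=cam("wrist","w13");dishes(c);goto([.42,.28,.3],-86)
cv2.imwrite("pics/v13.png",c["pixels"])
E
```

```text
dish [0.4609 0.1426] yaw 6.0 size 167 x 57
dish [0.4703 0.4185] yaw 4.6 size 168 x 57
dish [0.4989 0.2767] yaw 2.0 size 168 x 56
TCP [0.4207 0.2782 0.2997] tool-y yaw -86.4 q6 1.87 -> delta [-0.0006 -0.0018 -0.0003] turn z -0.4 (tool)
```

View pics/v13.png

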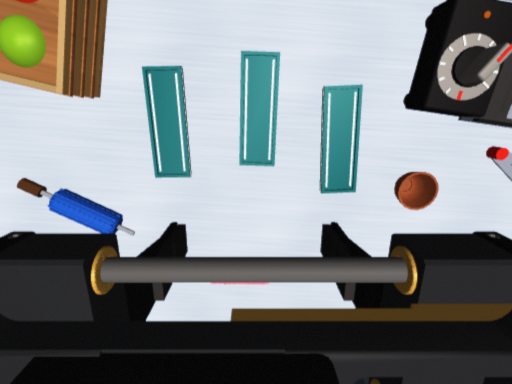

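The wrist view shows three empty teal dishes, in image order left (166,121), middle (260,108) and right (341,138), each measuring about 168x57 mm. The middle one will be the base; I'll square it with a light squeeze first.

arm_command(delta_rot=[[0,0,0],[0,0,0],[0,0,0],[0,0,0],[0,0,0],[0,0,0],[0,0,0],[0,0,0],[0,0,0],[0,0,0],[0,0,0],[0,0,0]], delta_pos=[[0.04,0.004,0],[0.078,0.0064,0],[0.078,0.0064,0.04],[0.078,0.0064,0.08],[0.078,0.0064,0.12],[0.078,0.0064,0.16],[0.078,0.0064,0.2],[0.078,0.0064,0.23],[0.078,0.0064,0.26],[0.078,0.0064,0.28],[0.078,0.0064,0.28],[0.078,0.0064,0.28]], gripper=[-1,-1,-1,-1,-1,-1,-1,-1,-1,-1,-1,-1])

```text
time: 35.5
position: [0.4985, 0.2768, 0.0191]
tool_rot: [0.999, 0.032, -0.001, 0.0]
ft_force: [0.6, 0.2, -0.6]
grip_width: 0.0869
grip_force: 0.0
```

```bash
python3 - <<'E'
from h import *
goto([.4989,.2767,.005],-86.4)
E
```

```text
TCP [0.4985 0.2768 0.0191] tool-y yaw -86.4 q6 1.82 -> delta [0.0005 0.0001 0.0141] turn z 0.0 (tool)
```

arm_command(delta_rot=[[0,0,0],[0,0,0],[0,0,0],[0,0,0],[0,0,0],[0,0,0],[0,0,0],[0,0,0],[0,0,0],[0,0,0],[0,0,0],[0,0,0]], delta_pos=[[0,0,0.007],[0,0,0.013],[0,0,0.013],[0,0,0.013],[0,0,0.013],[0,0,0.013],[0,0,0.013],[0,0,0.013],[0,0,0.013],[0,0,0.013],[0,0,0.013],[0,0,0.013]], gripper=[-1,-1,-1,-0.6,-0.3,-0.2,0,0,0,0,0,0], grip_force=10)

```text
time: 36.5
position: [0.4988, 0.2782, 0.0075]
tool_rot: [0.999, 0.033, 0.0, 0.0]
ft_force: [0.1, -2.3, 3.9]
grip_width: 0.0582
grip_force: 10.0
```

```bash
python3 - <<'E'
from h import *
o=status.get_obs();print(o["grip_width"],o["grip_force"],o["ft_force"]);goto([.4989,.2767,.005],-86.4)
E
```

```text
0.05822995247986098 9.95463028550148 [ 0.10236416 -2.30704851  3.94108769]
TCP [0.4988 0.2782 0.0075] tool-y yaw -86.2 q6 1.82 -> delta [0.     0.0015 0.0025] turn z 0.2 (tool)
```

arm_command(delta_rot=[[0,0,0],[0,0,0],[0,0,0],[0,0,0],[0,0,0],[0,0,0],[0,0,0],[0,0,0],[0,0,0],[0,0,0]], delta_pos=[[0,0,0],[0,0,0],[0,0,0],[0,0,-0.04],[0,0,-0.08],[0,0,-0.12],[-0.03,0,-0.16],[-0.06,0,-0.2],[-0.06,0,-0.2],[-0.06,0,-0.2]], gripper=[-0.6,-1,-1,-1,-1,-1,-1,-1,-1,-1])

```text
time: 37.33
position: [0.4378, 0.2752, 0.2106]
tool_rot: [0.999, 0.034, 0.002, -0.001]
ft_force: [1.2, 0.3, -0.4]
grip_width: 0.0869
grip_force: 0.0
```

```bash
python3 - <<'E'
from h import *
c=cam("wrist","w14");r=dishes(c);goto([.4609,.1415,.12],-86.4)
E
```

```text
dish [0.4603 0.1424] yaw 6.0 size 169 x 57
dish [0.4706 0.4186] yaw 4.5 size 168 x 57
dish [0.4986 0.2782] yaw 2.6 size 168 x 56
TCP [0.4387 0.275  0.2088] tool-y yaw -86.2 q6 1.85 -> delta [0.0129 0.1348 0.0887] turn z 0.2 (tool)
```

arm_command(delta_rot=[[0,0,0],[0,0,0],[0,0,0],[0,0,0],[0,0,0],[0,0,0],[0,0,0],[0,0,0],[0,0,0],[0,0,0],[0,0,0],[0,0,0]], delta_pos=[[0.004,0.04,0],[0.008,0.08,0],[0.013,0.12,0],[0.013,0.134,0],[0.013,0.134,0.035],[0.013,0.134,0.07],[0.013,0.134,0.105],[0.013,0.134,0.14],[0.013,0.134,0.17],[0.013,0.134,0.185],[0.013,0.134,0.185],[0.013,0.134,0.185]], gripper=[-1,-1,-1,-1,-1,-1,-1,-1,-1,-1,-1,-1])

```text
time: 38.38
position: [0.4599, 0.1413, 0.0201]
tool_rot: [0.999, 0.033, -0.002, 0.0]
ft_force: [-0.1, -0.2, 0.3]
grip_width: 0.0869
grip_force: 0.0
```

```bash
python3 - <<'E'
from h import *
goto([.4605,.142,.007],-86.2)
E
```

```text
TCP [0.4599 0.1413 0.0201] tool-y yaw -86.2 q6 1.57 -> delta [ 0.0007 -0.0007  0.0131] turn z -0.0 (tool)
```

arm_command(delta_rot=[[0,0,0],[0,0,0],[0,0,0],[0,0,0],[0,0,0],[0,0,0],[0,0,0],[0,0,0],[0,0,0],[0,0,0],[0,0,0],[0,0,0]], delta_pos=[[0,0,0.007],[0,0,0.0135],[0,0,0.0135],[0,0,0.0135],[0,0,0.0135],[0,0,0.0135],[0,0,0.0135],[0,0,0.0135],[0,0,0.0135],[0,0,0.0135],[0,0,0.0135],[0,0,0.0135]], gripper=[-1,-1,-1,-0.6,-0.3,0,1,1,1,1,1,1], grip_force=30)

```text
time: 39.38
position: [0.4607, 0.1416, 0.009]
tool_rot: [0.999, 0.033, 0.0, 0.0]
ft_force: [-1.0, 0.5, 4.8]
grip_width: 0.0573
grip_force: 29.8
```

arm_command(delta_rot=[[0,0,0],[0,0,0],[0,0,0],[0,0,0],[0,0,0],[0,0,0],[0,0,0]], delta_pos=[[0,0,0],[0,0,-0.02],[0,0,-0.05],[0,0,-0.08],[0,0,-0.09],[0,0,-0.09],[0,0,-0.09]], gripper=[1,1,1,1,1,1,1])

```text
time: 39.97
position: [0.4603, 0.1416, 0.0986]
tool_rot: [0.999, 0.033, 0.0, -0.0]
ft_force: [-0.4, -0.4, -3.5]
grip_width: 0.0576
grip_force: 29.8
```

```bash
python3 - <<'E'
from h import *
o=status.get_obs();print(o["grip_width"],o["ft_force"]);goto([.4987,.2782,.06],-86.2)
E
```

```text
0.05755285666623291 [-0.44956759 -0.40397908 -3.48256153]
TCP [0.4603 0.1416 0.0986] tool-y yaw -86.2 q6 1.57 -> delta [ 0.0473 -0.1338  0.0386] turn z -0.0 (tool)
```

arm_command(delta_rot=[[0,0,0],[0,0,0],[0,0,0],[0,0,0],[0,0,0],[0,0,0],[0,0,0],[0,0,0],[0,0,0],[0,0,0]], delta_pos=[[0.012,-0.03,0],[0.024,-0.065,0],[0.036,-0.1,0],[0.0475,-0.134,0],[0.0475,-0.134,0],[0.0475,-0.134,0.02],[0.0475,-0.134,0.04],[0.0475,-0.134,0.06],[0.0475,-0.134,0.06],[0.0475,-0.134,0.06]], gripper=[1,1,1,1,1,1,1,1,1,1])

```text
time: 40.8
position: [0.4968, 0.2775, 0.0361]
tool_rot: [0.999, 0.033, -0.003, 0.001]
ft_force: [-0.1, 0.5, -3.0]
grip_width: 0.0575
grip_force: 29.8
```

```bash
python3 - <<'E'
from h import *
o=status.get_obs();print(o["grip_width"],o["ft_force"]);c=cam("wrist","w15");goto([.4987,.2782,.026],-86.2)
cv2.imwrite("pics/v15.png",c["pixels"])
E
```

```text
0.05752346724780366 [-0.10859884  0.54788547 -2.96062145]
TCP [0.4982 0.2779 0.0374] tool-y yaw -86.2 q6 1.82 -> delta [ 0.0006 -0.0003  0.0114] turn z -0.0 (tool)
```

View pics/v15.png

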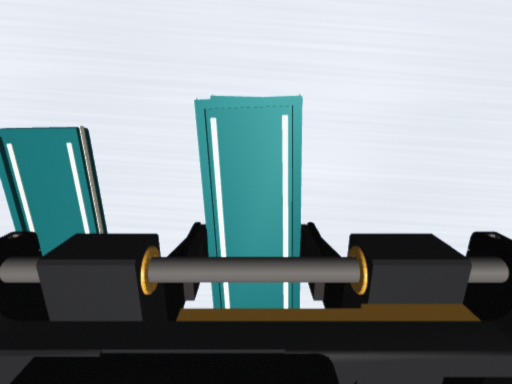

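The held dish sits almost over the base (top corners near (200,103) and (300,107)), with a slight lean visible. I check its yaw from the white lines.

```bash
python3 - <<'E'
from h import *
c=cam("wrist","w16");px=c["pixels"];hsv=cv2.cvtColor(px,cv2.COLOR_BGR2HSV)
o=status.get_obs();z=o["position"][2]+.003
m=cv2.inRange(hsv,(0,0,180),(180,60,255));n,l,s,ce=cv2.connectedComponentsWithStats(m)
y=Rn.from_quat(o["tool_rot"]).as_matrix()[:,0];print("tool x yaw",np.degrees(np.arctan2(y[1],y[0])),z)
for i in range(1,n):
    if 100<s[i,4]<4000 and s[i,3]>60 and s[i,2]<60:
        p=np.argwhere(l==i)[:,::-1];w,v=axis_yaw(c,p,z);v*=np.sign(v[0]);print(ce[i],s[i],np.degrees(np.arctan2(v[1],v[0])),w.mean(0),w[:,0].max())
E
```

```text
tool x yaw 3.767037960469191 0.04142946467421778
[284.7734375 182.328125 ] [282 115   6 142 768] 5.863040389511449 [0.53570008 0.26227765] 0.5750577258197306
[217.88348271 185.27784891] [210 118  16 139 781] 5.78656777268587 [0.53138353 0.30172659] 0.5708860256299265
[ 22.76091954 187.7908046 ] [ 10 145  28  90 435] 4.577253009792017 [0.5229314  0.41767727] 0.548606916797917
[ 79.64678899 188.16513761] [ 69 145  22  89 436] 4.503560160501283 [0.52488928 0.38390273] 0.5508206645702496
[  5.34328358 211.19402985] [  0 170  18  67 603] -5.6221528147059505 [0.50745919 0.43094857] 0.533425620673172
```

arm_command(delta_rot=[[0,0,3.2],[0,0,3.2],[0,0,3.2],[0,0,3.2],[0,0,3.2],[0,0,3.2],[0,0,3.2]], delta_pos=[[0.0005,0,0],[0.0005,0,0],[0.0005,0,0.004],[0.0005,0,0.008],[0.0005,0,0.0105],[0.0005,0,0.0105],[0.0005,0,0.0105]], gripper=[1,1,1,1,1,1,1])

```text
time: 41.48
position: [0.4994, 0.2783, 0.028]
tool_rot: [1.0, 0.005, -0.0, 0.0]
ft_force: [-0.0, 0.5, -2.9]
grip_width: 0.0574
grip_force: 29.8
```

```bash
python3 - <<'E'
from h import *
o=status.get_obs();print(o["grip_width"],o["ft_force"]);goto([.4987,.2782,.024],-89.4)
E
```

```text
0.05744313921132485 [-0.01422372  0.53882107 -2.94462477]
TCP [0.4994 0.2783 0.028 ] tool-y yaw -89.4 q6 1.87 -> delta [-0.0007  0.0001  0.004 ] turn z -0.0 (tool)
```

arm_command(delta_rot=[[0,0,0],[0,0,0],[0,0,0],[0,0,0]], delta_pos=[[-0.0007,0,0.0015],[-0.0007,0,0.003],[-0.0007,0,0.003],[-0.0007,0,0.003]], gripper=[1,1,1,1])

```text
time: 41.82
position: [0.4989, 0.2785, 0.0251]
tool_rot: [1.0, 0.005, -0.0, 0.0]
ft_force: [0.4, 0.5, -3.3]
grip_width: 0.0575
grip_force: 29.8
```

arm_command(delta_rot=[[0,0,0],[0,0,0],[0,0,0],[0,0,0]], delta_pos=[[0,0,0.001],[0,0,0.002],[0,0,0.002],[0,0,0.002]], gripper=[1,1,1,1])

```text
time: 42.15
position: [0.499, 0.2785, 0.025]
tool_rot: [1.0, 0.005, 0.0, -0.0]
ft_force: [-2.2, -1.3, 9.3]
grip_width: 0.058
grip_force: 29.8
```

arm_command(delta_rot=[[0,0,0],[0,0,0],[0,0,0],[0,0,0],[0,0,0],[0,0,0],[0,0,0],[0,0,0],[0,0,0],[0,0,0],[0,0,0],[0,0,0]], delta_pos=[[0,0,-0.001],[0,0,-0.001],[0,0,-0.001],[0,0,-0.001],[0,0,-0.04],[0,0,-0.08],[0,0,-0.12],[-0.03,0,-0.16],[-0.06,0,-0.2],[-0.06,0,-0.2],[-0.06,0,-0.2],[-0.06,0,-0.2]], gripper=[0,-0.6,-1,-1,-1,-1,-1,-1,-1,-1,-1,-1])

```text
time: 43.15
position: [0.4393, 0.2781, 0.2239]
tool_rot: [1.0, 0.005, 0.001, -0.0]
ft_force: [0.6, 0.0, -0.9]
grip_width: 0.0869
grip_force: 0.0
```

```bash
python3 - <<'E'
from h import *
c=cam("wrist","w17");print("z16");dishes(c);print("z32");dishes(c,.032);goto([.4706,.4186,.02],-85.5)
E
```

```text
z16
dish [0.4702 0.4186] yaw 4.5 size 168 x 57
dish [0.4987 0.279 ] yaw 2.7 size 176 x 59
z32
dish [0.4722 0.4125] yaw 4.5 size 161 x 55
dish [0.4994 0.279 ] yaw 2.7 size 168 x 56
TCP [0.4393 0.2778 0.2228] tool-y yaw -89.4 q6 1.91 -> delta [ 0.0327 -0.1405  0.2028] turn z -3.9 (tool)
```

The second dish lies squarely on the first: same centre within 1 mm and the same yaw. Now the third dish.

arm_command(delta_rot=[[0,0,-3.9],[0,0,-3.9],[0,0,-3.9],[0,0,-3.9],[0,0,-3.9],[0,0,-3.9],[0,0,-3.9],[0,0,-3.9],[0,0,-3.9],[0,0,-3.9],[0,0,-3.9],[0,0,-3.9]], delta_pos=[[0.01,-0.04,0],[0.02,-0.08,0],[0.03,-0.12,0],[0.0325,-0.1405,0],[0.0325,-0.1405,0.035],[0.0325,-0.1405,0.07],[0.0325,-0.1405,0.105],[0.0325,-0.1405,0.14],[0.0325,-0.1405,0.175],[0.0325,-0.1405,0.2],[0.0325,-0.1405,0.2],[0.0325,-0.1405,0.2]], gripper=[-1,-1,-1,-1,-1,-1,-1,-1,-1,-1,-1,-1])

```text
time: 44.2
position: [0.4688, 0.4173, 0.0197]
tool_rot: [0.999, 0.039, -0.003, 0.002]
ft_force: [0.1, -0.4, 1.5]
grip_width: 0.0872
grip_force: 0.0
```

```bash
python3 - <<'E'
from h import *
goto([.4703,.4186,.007],-85.5)
E
```

```text
TCP [0.4688 0.4173 0.0197] tool-y yaw -85.6 q6 2.04 -> delta [ 0.0016 -0.0012  0.0127] turn z -0.1 (tool)
```

arm_command(delta_rot=[[0,0,0],[0,0,0],[0,0,0],[0,0,0],[0,0,0],[0,0,0],[0,0,0],[0,0,0],[0,0,0],[0,0,0],[0,0,0],[0,0,0]], delta_pos=[[0.001,-0.001,0.007],[0.001,-0.001,0.0135],[0.001,-0.001,0.0135],[0.001,-0.001,0.0135],[0.001,-0.001,0.0135],[0.001,-0.001,0.0135],[0.001,-0.001,0.0135],[0.001,-0.001,0.0135],[0.001,-0.001,0.0135],[0.001,-0.001,0.0135],[0.001,-0.001,0.0135],[0.001,-0.001,0.0135]], gripper=[-1,-1,-1,-0.6,-0.3,0,1,1,1,1,1,1], grip_force=30)

```text
time: 45.2
position: [0.471, 0.4195, 0.0101]
tool_rot: [0.999, 0.039, 0.0, 0.0]
ft_force: [-0.0, -1.0, 4.2]
grip_width: 0.0574
grip_force: 30.0
```

arm_command(delta_rot=[[0,0,0],[0,0,0],[0,0,0],[0,0,0],[0,0,0],[0,0,0],[0,0,0]], delta_pos=[[0,0,0],[0,0,-0.02],[0,0,-0.05],[0,0,-0.08],[0,0,-0.09],[0,0,-0.09],[0,0,-0.09]], gripper=[1,1,1,1,1,1,1])

```text
time: 45.78
position: [0.4705, 0.4196, 0.099]
tool_rot: [0.999, 0.039, -0.0, 0.0]
ft_force: [-0.3, -0.6, -3.0]
grip_width: 0.0572
grip_force: 30.0
```

```bash
python3 - <<'E'
from h import *
o=status.get_obs();print(o["grip_width"],o["ft_force"]);goto([.4992,.2787,.055],-87.3)
c=cam("wrist","w18");dishes(c,.032)
E
```

```text
0.05719853907228434 [-0.34787884 -0.55283781 -3.02794626]
TCP [0.4705 0.4196 0.099 ] tool-y yaw -85.5 q6 2.04 -> delta [0.0177 0.1427 0.044 ] turn z 1.8 (tool)
dish [0.3767 0.4128] yaw -85.5 size 84 x 27
dish [0.4876 0.4215] yaw 4.5 size 137 x 86
dish [0.5159 0.2841] yaw 2.5 size 135 x 65
```

arm_command(delta_rot=[[0,0,1.8],[0,0,1.8],[0,0,1.8],[0,0,1.8],[0,0,1.8],[0,0,1.8],[0,0,1.8],[0,0,1.8],[0,0,1.8],[0,0,1.8]], delta_pos=[[0.005,0.035,0],[0.009,0.07,0],[0.013,0.105,0],[0.0177,0.1427,0],[0.0177,0.1427,0],[0.0177,0.1427,0],[0.0177,0.1427,0.025],[0.0177,0.1427,0.046],[0.0177,0.1427,0.046],[0.0177,0.1427,0.046]], gripper=[1,1,1,1,1,1,1,1,1,1])

```text
time: 46.67
position: [0.4977, 0.2792, 0.0517]
tool_rot: [1.0, 0.024, -0.003, 0.001]
ft_force: [0.3, -0.5, -2.5]
grip_width: 0.0573
grip_force: 30.0
```

```bash
python3 - <<'E'
from h import *
goto([.4992,.2787,.0415],-87.3)
c=cam("wrist","w19");px=c["pixels"];hsv=cv2.cvtColor(px,cv2.COLOR_BGR2HSV)
o=status.get_obs();z=o["position"][2]+.003;print(o["ft_force"],o["grip_width"])
m=cv2.inRange(hsv,(0,0,180),(180,60,255));n,l,s,ce=cv2.connectedComponentsWithStats(m)
for i in range(1,n):
    if 100<s[i,4]<4000 and s[i,3]>60 and s[i,2]<60:
        p=np.argwhere(l==i)[:,::-1];w,v=axis_yaw(c,p,z);v*=np.sign(v[0]);print(ce[i],s[i],np.degrees(np.arctan2(v[1],v[0])),w.mean(0),w[:,0].max())
E
```

```text
TCP [0.4977 0.2792 0.0517] tool-y yaw -87.3 q6 1.84 -> delta [0.0016 0.0006 0.0102] turn z 0.0 (tool)
[ 1.13092105  0.57873373 -1.01529689] 0.05738478473439465
[220.33509235 186.07255937] [216 119  10 138 758] 2.6479813509148293 [0.53094234 0.3009874 ] 0.5704305113063554
[286.81889764 186.23097113] [282 119  11 138 762] 2.779679605244389 [0.53270232 0.26160338] 0.5722736443944904
```

arm_command(delta_rot=[[0,0,0],[0,0,0],[0,0,0],[0,0,0],[0,0,0],[0,0,0]], delta_pos=[[0.001,0.0007,0.003],[0.001,0.0007,0.006],[0.001,0.0007,0.009],[0.001,0.0007,0.0095],[0.001,0.0007,0.0095],[0.001,0.0007,0.0095]], gripper=[1,1,1,1,1,1])

```text
time: 47.22
position: [0.5009, 0.2782, 0.0444]
tool_rot: [1.0, 0.023, 0.0, -0.0]
ft_force: [0.2, 0.4, -2.0]
grip_width: 0.0572
grip_force: 30.0
```

arm_command(delta_rot=[[0,0,0],[0,0,0],[0,0,0],[0,0,0]], delta_pos=[[-0.0015,-0.0003,0.001],[-0.0015,-0.0003,0.0025],[-0.0015,-0.0003,0.0025],[-0.0015,-0.0003,0.0025]], gripper=[1,1,1,1])

```text
time: 47.55
position: [0.4991, 0.2785, 0.0421]
tool_rot: [1.0, 0.023, -0.0, -0.0]
ft_force: [-0.7, -0.0, 1.8]
grip_width: 0.0574
grip_force: 30.0
```

arm_command(delta_rot=[[0,0,0],[0,0,0],[0,0,0]], delta_pos=[[0,0,0.001],[0,0,0.001],[0,0,0.001]], gripper=[1,1,1])

```text
time: 47.8
position: [0.4991, 0.2785, 0.042]
tool_rot: [1.0, 0.023, 0.0, -0.0]
ft_force: [-2.9, -0.5, 8.6]
grip_width: 0.0573
grip_force: 30.0
```

Contact. Release and back off.

arm_command(delta_rot=[[0,0,0],[0,0,0],[0,0,0],[0,0,0],[0,0,0],[0,0,0],[0,0,0],[0,0,0],[0,0,0],[0,0,0],[0,0,0],[0,0,0]], delta_pos=[[0,0,-0.001],[0,0,-0.001],[0,0,-0.001],[0,0,-0.001],[0,0,-0.04],[0,0,-0.08],[0,0,-0.12],[-0.03,0,-0.16],[-0.06,0,-0.2],[-0.06,0,-0.2],[-0.06,0,-0.2],[-0.06,0,-0.2]], gripper=[0,-0.6,-1,-1,-1,-1,-1,-1,-1,-1,-1,-1])

```text
time: 48.8
position: [0.4397, 0.2758, 0.2414]
tool_rot: [1.0, 0.024, 0.001, -0.0]
ft_force: [0.6, 0.6, -0.6]
grip_width: 0.087
grip_force: 0.0
```

```bash
python3 - <<'E'
from h import *
c=cam("wrist","w20");dishes(c,.048)
s=cam("scene");d=cam("side");print(status.get_obs()["ft_force"])
im=np.hstack([cv2.resize(s["pixels"][90:290,100:400],(400,300)),cv2.resize(d["pixels"][80:260,150:350],(400,300))]);cv2.imwrite("pics/v20.png",im)
E
```

```text
dish [0.4986 0.279 ] yaw 2.7 size 166 x 57
[-0.1406623   0.61126617 -0.2578257 ]
```

View pics/v20.png

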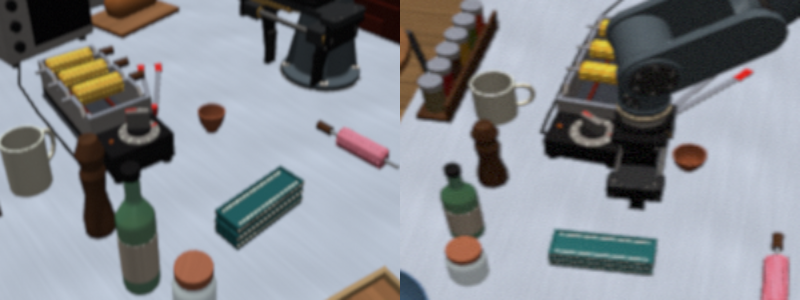

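The pile is square and upright at scene crop (260,205). The cobs are on the grill, the dial is set, and the other kitchen things appear undisturbed. Handing in.

```bash
python3 -c "
from rig import robot; print(robot.hand_in())"
```

```text
the job is handed in; nothing more can be done
None
```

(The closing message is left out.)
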